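# Level the antenna shelf under hand load and hold it

### The job

The plywood antenna shelf stands on a sprung levelling foot and has to be level once it is loaded. Turn the foot's black handwheel so that, with the spirit level pressed down on the shelf until the sprung foot bottoms, the bubble rests centred between the two lines of its vial. Finish while still pressing the level down like that with the fingertips, firmly but with no more than a hand's push: do not let go, leave the level lying where it is along the shelf, and the other things on the bench alone.

Things in the scene. Friction and masses are not known exactly. Their poses are not given: they have to be found in the camera images.
- stand: the fixed stand: dark steel strip on the bench, aluminium pin bracket at one end, round sprung levelling foot at the other. Origin on the bench under its middle; x axis level, from the bracket (pin along y at x = -150 mm, 52 mm up) to the foot (axis at x = +120 mm); z up
- shelf_mid (a point): middle of the top face of the plywood shelf, 80 mm above the bench, 5 mm from the stand's origin towards the pin; z is the board's normal, x points to the foot. The board is 350 mm (x) by 200 mm by 18 mm and tilts about the pin by a few thousandths of a radian only
- wheel_grip (a point): point on the vertical axis of the foot's black fluted handwheel, halfway up its rim, 29 mm above the shelf's top. The wheel is 43 mm in diameter, its rim from 15 to 43 mm above the shelf; under it lies a steel flange 62 mm square, 4 mm high; the end of the thread stands 8 mm out of its top
- handwheel (a joint): turn of the handwheel, rad, growing counter-clockwise seen from above, which raises the foot end of the shelf by 0.00236 rad of tilt per rad (4 mm lead, 270 mm from the pin). Stiff (0.08 N m), stays where left. Its zero has nothing to do with level: only the bubble tells. At the start the bottomed foot end is too low by 0.8 to 2.7 rad of wheel
- sprung_mount (a joint): how far the sprung foot is pushed down, as rad of shelf tilt: 0 floating free (foot end about 1.1 mm high), 0.0041 bottomed on its solid stop. About 5 N on the level's end block nearer the handwheel bottoms it, 8 N on the level's middle, 18 N on its far block; pushing harder then moves nothing
- level: loose engineer's spirit level, a grey metal bar 150 mm (x) by 36 mm by 34 mm high, 0.55 kg, lying lengthwise on the shelf. Origin under its middle, x along it towards the handwheel, z up. Flat-topped end blocks 33 by 36 mm at x = +58.5 and -58.5 mm, tops at 34 mm: press there. Between them the yellowish vial in a window, top at 30 mm, black lines at x = +13 and -13 mm
- level_center (a point): point above the middle of the level, at the height of the end blocks' tops (34 mm above the underside)
- bubble_mid (a point): middle of the pale bubble (21 mm long, 26 mm above the level's underside); centred at x = 0 in the level's frame. It runs to the higher end, 2.0 mm per 0.001 rad: 4.7 mm towards the handwheel per rad counter-clockwise, and 8.2 mm away from it when the foot goes from floating to its stop, so a shelf level when bottomed shows it 8.2 mm towards the handwheel unpressed. Settles in 1 s
- antenna: bystander: cream panel antenna 230 x 130 x 55 mm on a black foam block 50 mm high; origin under its middle
- radio: bystander: black radio unit 110 x 160 x 35 mm with a short whip antenna, 153 mm high in all; origin under its middle
- mug: bystander: white mug, 80 mm across, 92 mm high; origin under its middle
- spanner: bystander: steel spanner lying on the bench; origin under its middle

How it is judged:
By the outcome, as a careful person would: the job done as asked, in the order asked, and still so for the second after the job is handed in, while the arm keeps its last pose, push and grip.
It also fails if it takes over 64 s, if anything falls off the work surface, if the arm or the gripper's body presses on something with over 40 N, if the wrist force passes 120 N, or if a joint passes its speed limit or range.

### The arm

A 6-joint arm with a two-finger parallel gripper is mounted at the origin on the work surface. World frame = base frame: x ahead of the robot, y to its left, z up, the work surface at z = 0. Lengths are in m, angles in rad, forces in N, time in s.
With the tool pointing down it reaches from about 0.35 to 0.95 m from the base axis. Payload 17.4 kg.
Tool frame: the origin (TCP) lies between the finger pads; the fingertips stand 19 mm ahead of it and the grasp point (between the pads) is the TCP; z points along the fingers, x is the direction in which the jaws open and shut, and the axes are right-handed (so a half turn about z gives the same grasp; the last joint's range is limited). The gripper opens to 93 mm and grips with 3 to 60 N. Pads are 15 mm wide; open, the fingers measure 128 mm over their backs; the gripper's body (75 mm by 188 mm) begins 65 mm behind the grasp point.
Start: joints at [1.075, 0.116, 1.442, -0, 1.584, -0.038], TCP at [0.298, 0.605, 0.217] pointing down, gripper open.
Joint ranges: [-2.83, 2.83], [-0.83, 2.19], [0.07, 2.5], [-1.14, 4.28], [0.01, 3], [-2.97, 2.97]. Speed limits (rad/s): [1.89, 1.89, 2.22, 3.14, 3.14, 3.14].

### API

Orientations are given as a unit quaternion [x, y, z, w].
In Python, from cell import arm gives the robot as it stands.
- The arm moves only by the tool jog_arm, never from a script. Its argument "targets" is a list of rows, each a list of 4 numbers: the shift along the world's x, y, z in cm, then the turn about the world's z in degrees. A call has 1 to 10 rows; each row shifts and turns the commanded pose from where the row before left it; what a row does not reach is not made up. A row lasts 1/10 s, in which the tool goes at most 50 mm and 8.59 degrees, less where a joint would pass 70% of its speed; a pose out of reach is approached as far as the arm can. A call with a gripper value outside its range is refused whole. "hand" is the opening, from 0 (shut) to 1 (fully open), set as the call begins (left out, the last holds). The fingers move at their own pace and stop on an object; the grip force is fixed at half the most. Time passes only in rows, so rows that do not move let the fingers close. It gives the time, the measured TCP pose, the force and the opening at its end, in the units of the state.
- arm.state(): the state, without advancing time (a new reading comes with each control period).
- arm.read_camera(name): name is "scene" or "side" or "wrist"; returns the picture (480x640x3 uint8, blue, green, red); there is no depth.
- arm.camera_info(name): a dict with "camera_matrix" (3x3 intrinsics, pixels), "dist" ([k1, k2, p1, p2, k3] as OpenCV has them; the pictures are not rectified), "view" (4x4, takes a point from world to camera coordinates). Camera axes: x right, y down, z forward; pixel columns grow to the right and rows downward; lengths in m; the calibration is good to about 2 mm. A picture is of the moment at which its call begins: read the wrist's pose just before it. camera_info takes no time and is no camera call; for the wrist camera it gives the pose at the moment of the call.
- arm.hand_in(): hands the job in, once; it reports no verdict.
The state is a dict: "clock": time; "joint_positions": joint angles; "dq": joint speeds; "joint_torque": joint torques, N m; "tool_pos": TCP position; "ee_rot": TCP orientation; "force": force on the tool from outside, world axes, zero at the start; "ft_torque": the same for the moment, N m; "width": opening from 0.0 (shut) to 1.0 (fully open).
Only numpy, scipy, OpenCV 4.12 (cv2) and the standard library are available. Lean on these libraries where they do the work, as an engineer would, in place of code of your own. Each camera call takes 0.05 s, during which the arm holds its last target.

## Working session

There is one attempt and no reset: what is moved stays moved. The work goes in short steps, Python scripts to look and compute and a tool call to move; the robot and the scene stay as the last step left them, time stands still between calls to the robot, and variables do not carry over. Pictures are saved under pics/ and viewed, and the job is handed in when it is done.

Besides the shell and the picture viewer there is one more tool, called by a JSON object that holds its "api" and its "payload". jog_arm: Moves the arm, as the interface text tells. Its arguments: {"type":"object","properties":{"targets":{"type":"array","items":{"type":"array","items":{"type":"number"}}},"hand":{"type":"number"}},"required":["targets"]}

```bash
ls; mkdir -p pics; cat > h.py <<'E'
import numpy as np, cv2
from cell import arm
def snap(n,f):
    i=arm.camera_info(n); im=arm.read_camera(n); cv2.imwrite('pics/'+f,im); np.savez('pics/'+f+'.npz',K=i['camera_matrix'],d=i['dist'],V=i['view']); return im,i
def load(f):
    z=np.load('pics/'+f+'.npz'); return cv2.imread('pics/'+f),dict(camera_matrix=z['K'],dist=z['d'],view=z['V'])
def ray(i,uv):
    K=np.array(i['camera_matrix'],float);V=np.array(i['view'])
    p=cv2.undistortPoints(np.array([[uv]],float),K,np.array(i['dist'],float))[0,0]
    R=V[:3,:3];return -R.T@V[:3,3], R.T@np.array([p[0],p[1],1])
def onz(i,uv,z):
    o,d=ray(i,uv);return o+d*(z-o[2])/d[2]
def proj(i,P):
    V=np.array(i['view']);r,_=cv2.Rodrigues(V[:3,:3])
    return cv2.projectPoints(np.array(P,float).reshape(-1,3),r,V[:3,3],np.array(i['camera_matrix'],float),np.array(i['dist'],float))[0][:,0]
E
python3 - <<'E'
from h import *
for n in ['scene','side','wrist']:
    im,i=snap(n,n+'0.png'); print(n,np.linalg.inv(i['view'])[:3].round(3).tolist(), np.array(i['camera_matrix']).round(0).tolist())
s=arm.state();print(s['clock'],s['tool_pos'],s['ee_rot'],s['force'],s['width'])
E
```

```text
pics
scene [[-0.545, 0.637, -0.545, 1.18], [0.838, 0.426, -0.341, 0.434], [0.015, -0.643, -0.766, 1.092]] [[561.0, 0.0, 327.0], [0.0, 561.0, 246.0], [0.0, 0.0, 1.0]]
side [[0.966, -0.185, 0.179, 0.212], [-0.257, -0.744, 0.617, -0.847], [0.02, -0.642, -0.767, 1.164]] [[489.0, 0.0, 307.0], [0.0, 489.0, 243.0], [0.0, 0.0, 1.0]]
wrist [[0.442, 0.862, 0.248, 0.228], [0.897, -0.424, -0.122, 0.639], [-0.0, 0.276, -0.961, 0.384]] [[405.0, 0.0, 314.0], [0.0, 405.0, 243.0], [0.0, 0.0, 1.0]]
0.15 [0.29827494 0.60534806 0.21629921] [ 8.49109231e-01  5.28217114e-01 -3.84182855e-04  2.13399630e-04] [ 0.33402176 -0.51560444 -0.80568581] 1.0024806615130806
```

View pics/scene0.png

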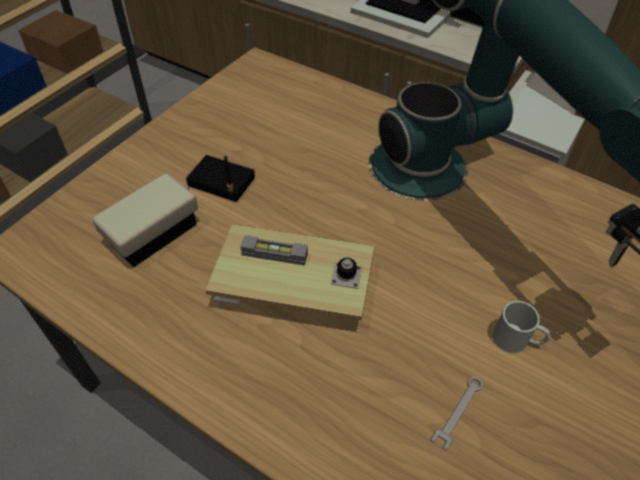

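View pics/side0.png

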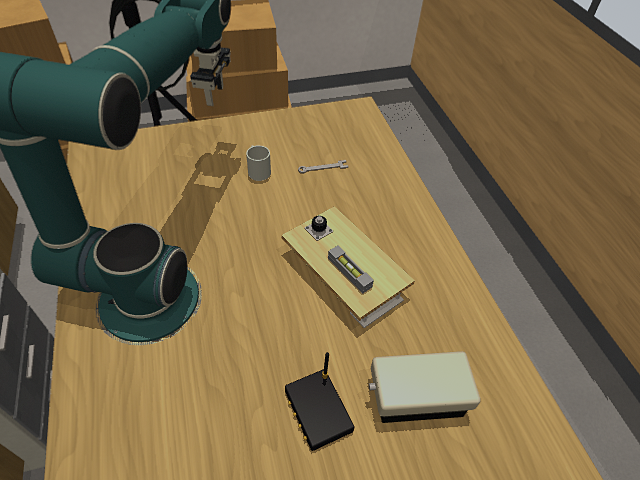

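View pics/wrist0.png

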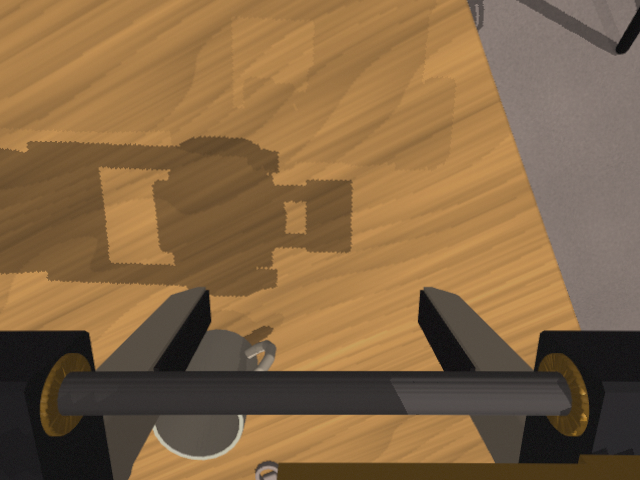

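The scene picture shows the shelf with corners near (232,228), (373,243), (360,313) and (210,295). The wheel is at about (347,265) and the level runs (243,243) to (305,258). The side picture shows the wheel at (319,222). Next I'll measure these.

```bash
python3 - <<'E'
from h import *
for n in ['scene','side']:
    im,i=load(n+'0.png')
    x0,y0=(190,210) if n=='scene' else (270,190)
    c=im[y0:y0+130,x0:x0+195]; cv2.imwrite('pics/c_'+n+'.png',cv2.resize(c,None,fx=4,fy=4,interpolation=cv2.INTER_CUBIC))
    hsv=cv2.cvtColor(im,cv2.COLOR_BGR2HSV)
    for uv in [(290,280),(240,320)] if n=='scene' else [(320,250),(300,300)]: print(n,uv,im[uv[1],uv[0]],hsv[uv[1],uv[0]])
    m=((hsv[...,0]>=22)&(hsv[...,0]<=34)&(hsv[...,1]>60)&(hsv[...,2]>110)).astype(np.uint8)
    k=np.zeros_like(m);k[y0-10:y0+150,x0-10:x0+200]=1
    m=cv2.morphologyEx(m*k,cv2.MORPH_OPEN,np.ones((3,3)))
    cs=max(cv2.findContours(m,0,2)[0],key=cv2.contourArea); hl=cv2.convexHull(cs)
    q=cv2.approxPolyDP(hl,6,True)[:,0]
    print('area',cv2.contourArea(hl),q.tolist())
    P=[onz(i,p,.08) for p in q.astype(float)]
    for p in P: print(p.round(4))
    print('mean',np.mean(P,0),[np.linalg.norm(P[j]-P[j-1]).round(4) for j in range(len(P))])
    d=((hsv[...,2]<45)*1).astype(np.uint8)*k
    for c in cv2.findContours(d,0,2)[0]:
        if cv2.contourArea(c)>40: 
            x,y,w,h=cv2.boundingRect(c); print('dark',x,y,w,h,cv2.contourArea(c),onz(i,(x+w/2,y+h/2),.109).round(4))
E
```

```text
scene (290, 280) [112 160 158] [ 31  77 160]
scene (240, 320) [ 77 114 141] [ 17 116 141]
area 7231.5 [[207, 287], [225, 244], [368, 271], [359, 315]]
[ 0.7089 -0.1736  0.08  ]
[ 0.5899 -0.2205  0.08  ]
[0.4716 0.1011 0.08  ]
[0.5846 0.1452 0.08  ]
mean [ 0.58875298 -0.03694506  0.08      ] [np.float64(0.3422), np.float64(0.1279), np.float64(0.3427), np.float64(0.1213)]
dark 337 259 20 20 177.0 [0.5129 0.0691 0.109 ]
dark 180 213 16 22 185.5 [ 0.6079 -0.3149  0.109 ]
side (320, 250) [113 171 183] [ 25  98 183]
side (300, 300) [ 91 147 178] [ 19 125 178]
area 6785.0 [[286, 232], [335, 207], [412, 281], [359, 316]]
[0.4181 0.0825 0.08  ]
[0.5887 0.1462 0.08  ]
[ 0.711  -0.1734  0.08  ]
[ 0.5343 -0.2432  0.08  ]
mean [ 0.56302933 -0.04698237  0.08      ] [np.float64(0.3458), np.float64(0.1822), np.float64(0.3421), np.float64(0.19)]
dark 312 216 15 16 112.5 [0.5145 0.0644 0.109 ]
```

```bash
python3 -c "
import cv2,numpy as np
a=cv2.imread('pics/c_scene.png');print(a.shape)"
```

```text
(520, 780, 3)
```

View pics/c_scene.png

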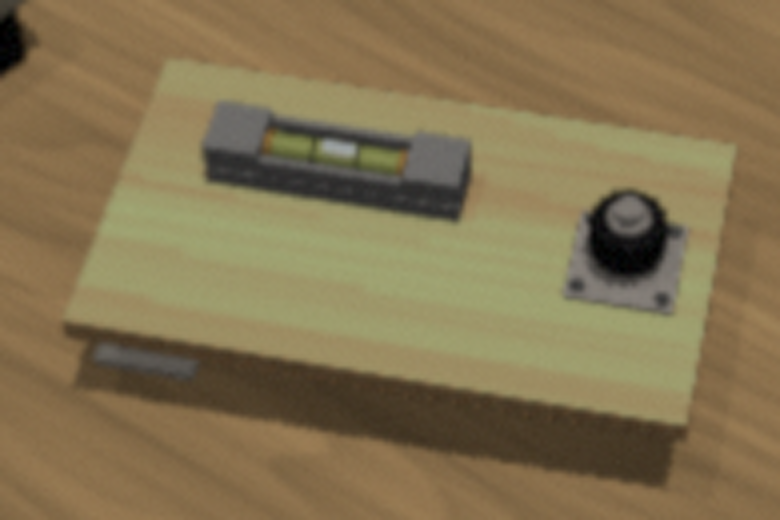

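View pics/c_side.png

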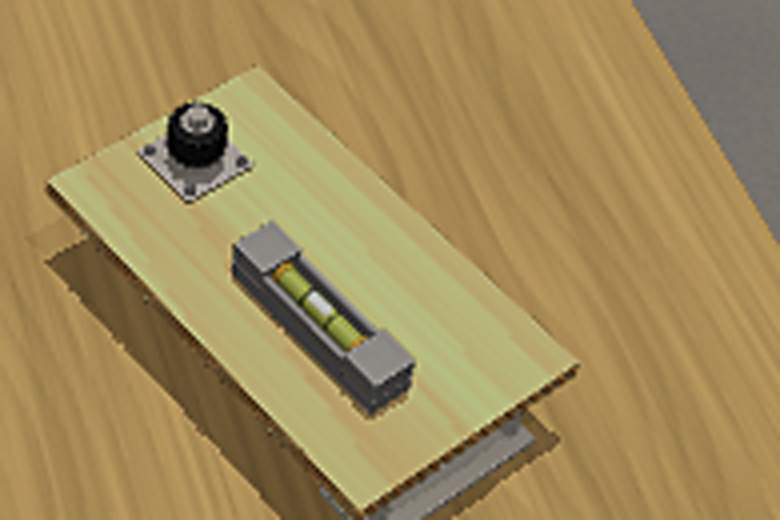

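The crops show the pieces clearly:
- **Scene:** shelf corners at crop pixels (172,60), (735,146), (687,425), (66,325).
- **Side:** shelf corners at crop pixels (48,182), (258,66), (578,367), (362,515).
- **Bubble:** near the centre line, at scene crop (337,149) and side crop (320,303).

```bash
cat > g.py <<'E'
from h import *
def full(n,p): return np.array(p,float)/4+np.array((190,210) if n=='scene' else (270,190))-.375
E
python3 - <<'E'
from g import *
D={'scene':dict(c=[(735,146),(172,60),(66,325),(687,425)],lv=[(220,101),(472,137),(466,187),(206,152)],b=(337,149),thr=(630,207),wh=(627,233),ln=[(313,149),(361,157)]),
'side':dict(c=[(48,182),(362,515),(578,367),(258,66)],lv=[(232,246),(370,385),(412,357),(270,222)],b=(320,303),thr=(199,113),wh=(197,133),ln=[(306,296),(331,317)])}
for n in D:
    im,i=load(n+'0.png')
    C=[onz(i,full(n,p),.08) for p in D[n]['c']]; print(n,'corners',np.round(C,4)[:,:2].tolist(),'sizes',[np.linalg.norm(C[j]-C[j-1]).round(4) for j in range(4)])
    m=np.mean(C,0); x=(C[0]-C[1]+C[3]-C[2]);a=np.arctan2(x[1],x[0]);print('mid',m.round(4),'yaw',a, 'foot', (m+.125*np.array([np.cos(a),np.sin(a),0])).round(4))
    L=[onz(i,full(n,p),.114) for p in D[n]['lv']];print('level',np.round(L,4)[:,:2].tolist(),np.mean(L,0).round(4),[np.linalg.norm(L[j]-L[j-1]).round(4) for j in range(4)])
    print('bub',onz(i,full(n,D[n]['b']),.106).round(4),'lines',[onz(i,full(n,p),.108).round(4)[:2].tolist() for p in D[n]['ln']])
    print('thr',onz(i,full(n,D[n]['thr']),.131).round(4),'wh',onz(i,full(n,D[n]['wh']),.109).round(4))
E
```

```text
scene corners [[0.4007, 0.0743], [0.5319, -0.2447], [0.718, -0.1683], [0.5837, 0.1506]] sizes [np.float64(0.1982), np.float64(0.3449), np.float64(0.2012), np.float64(0.346)]
mid [ 0.5586 -0.047   0.08  ] yaw 1.9652009671583839 foot [0.5106 0.0684 0.08  ]
level [[0.5631, -0.1784], [0.5046, -0.0419], [0.5368, -0.024], [0.5977, -0.1611]] [ 0.5505 -0.1014  0.114 ] [np.float64(0.0387), np.float64(0.1485), np.float64(0.0368), np.float64(0.1499)]
bub [ 0.5495 -0.1049  0.106 ] lines [[0.5584, -0.1152], [0.5479, -0.089]]
thr [0.5098 0.0664 0.131 ] wh [0.511  0.0663 0.109 ]
side corners [[0.4028, 0.0737], [0.5348, -0.2506], [0.7162, -0.176], [0.5872, 0.1504]] sizes [np.float64(0.1997), np.float64(0.3501), np.float64(0.1961), np.float64(0.3509)]
mid [ 0.5603 -0.0506  0.08  ] yaw 1.9521981284967922 foot [0.5137 0.0654 0.08  ]
level [[0.5072, -0.0429], [0.5618, -0.1772], [0.5963, -0.1626], [0.5392, -0.0285]] [ 0.5511 -0.1028  0.114 ] [np.float64(0.035), np.float64(0.145), np.float64(0.0374), np.float64(0.1457)]
bub [ 0.5536 -0.0993  0.106 ] lines [[0.5455, -0.0926], [0.5565, -0.1138]]
thr [0.5143 0.0684 0.131 ] wh [0.5139 0.0691 0.109 ]
```

The geometry agrees between views: wheel near (0.512, 0.067), shelf yaw about 1.96, level middle near (0.551, -0.102). I'll move above the level's near block with the wrist camera facing the vial.

{"api": "jog_arm", "payload": {"targets": [[0.85,-2.42,0,-8.2],[0.85,-2.42,0,-8.2],[0.85,-2.42,0,-8.2],[0.85,-2.42,0,-8.2],[0.85,-2.42,0,-8.2],[0.85,-2.42,0,-8.2],[0.85,-2.42,0,-8.2],[0.85,-2.42,0,-8.2],[0.85,-2.42,0,-8.2],[0.85,-2.42,0,-8.2]]}}

```text
clock: 1.15
tool_pos: [0.3835, 0.3624, 0.2167]
ee_rot: [0.987, -0.161, -0.0, 0.0]
force: [-0.1, -0.2, -0.6]
width: 1.003
```

{"api": "jog_arm", "payload": {"targets": [[0.85,-2.42,0,-8.2],[0.85,-2.42,0,-8.2],[0.85,-2.42,0,-8.2],[0.85,-2.42,0,-8.2],[0.85,-2.42,0,-8.2],[0.85,-2.42,0,-8.2],[0.85,-2.42,0,-8.2],[0.85,-2.42,0,-8.2],[0.85,-2.42,0,-8.2],[0.85,-2.42,0,-8.2]]}}

```text
clock: 2.15
tool_pos: [0.4685, 0.1204, 0.2167]
ee_rot: [-0.639, 0.769, 0.0, -0.0]
force: [-0.1, -0.5, -0.2]
width: 1.001
```

{"api": "jog_arm", "payload": {"targets": [[0.85,-2.42,0,-8.2],[0.85,-2.42,0,-8.2],[0.85,-2.42,0,-8.2],[0.85,-2.42,0,-8.2],[0.85,-2.42,0,-8.2],[0.85,-2.42,0,-8.2],[0.85,-2.42,0,-8.2],[0,0,0,0],[0,0,0,0],[0,0,0,0]]}}

```text
clock: 3.15
tool_pos: [0.5276, -0.0474, 0.2168]
ee_rot: [-0.195, 0.981, 0.0, -0.0]
force: [-0.0, -1.0, 0.3]
width: 0.999
```

```bash
python3 - <<'E'
from h import *
snap('wrist','w1.png'); s=arm.state(); print(s['clock'],s['tool_pos'],s['force'],s['joint_positions'])
E
```

```text
3.2 [ 0.52766268 -0.04725257  0.21686566] [-0.42212503  0.21321151 -0.25522223] [-1.37536968e-01 -2.03473926e-01  1.75075763e+00  1.25578308e-04
  1.59427975e+00  2.61155460e+00]
```

View pics/w1.png

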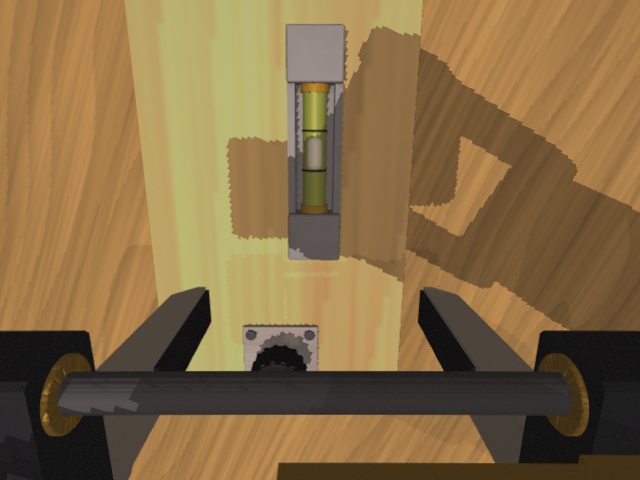

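The wrist view shows the level vertical at u≈315, blocks at v 25–82 and 213–258, black lines at v≈130 and 171, and the bubble at v≈136–170. The wheel is at about (278,365). Next I'll measure them along the vial axis.

```bash
cat > bub.py <<'E'
from h import *
def strip(f,u,v0,v1):
    im,i=load(f); 
    g=im[v0:v1,u-4:u+5].astype(float).mean(1); 
    return im,i,g
def show(f,box,s):
    im,_=load(f);x,y,w,h=box;cv2.imwrite('pics/z_'+f,cv2.resize(im[y:y+h,x:x+w],None,fx=s,fy=s,interpolation=cv2.INTER_CUBIC))
E
python3 - <<'E'
from bub import *
im,i,g=strip('w1.png',315,80,216)
for k in range(40,105): print(80+k,g[k].round().astype(int).tolist(),end=' | ')
show('w1.png',(265,10,100,260),2.3)
E
```

```text
120 [79, 164, 166] | 121 [80, 163, 167] | 122 [79, 164, 166] | 123 [79, 164, 167] | 124 [80, 164, 167] | 125 [79, 164, 167] | 126 [80, 164, 167] | 127 [80, 164, 167] | 128 [80, 164, 167] | 129 [67, 130, 132] | 130 [46, 58, 61] | 131 [49, 72, 75] | 132 [68, 133, 136] | 133 [80, 164, 167] | 134 [78, 159, 161] | 135 [69, 142, 144] | 136 [56, 117, 119] | 137 [71, 109, 113] | 138 [97, 120, 130] | 139 [109, 127, 139] | 140 [114, 132, 145] | 141 [117, 135, 148] | 142 [118, 137, 150] | 143 [119, 137, 150] | 144 [119, 137, 151] | 145 [119, 137, 150] | 146 [119, 137, 150] | 147 [119, 137, 150] | 148 [119, 137, 150] | 149 [119, 137, 150] | 150 [118, 137, 150] | 151 [119, 137, 150] | 152 [119, 137, 150] | 153 [119, 137, 151] | 154 [118, 136, 150] | 155 [118, 136, 150] | 156 [119, 137, 150] | 157 [119, 137, 150] | 158 [119, 137, 150] | 159 [118, 137, 150] | 160 [119, 137, 150] | 161 [118, 137, 150] | 162 [118, 137, 150] | 163 [119, 137, 150] | 164 [118, 136, 149] | 165 [114, 133, 145] | 166 [111, 128, 141] | 167 [106, 124, 135] | 168 [96, 115, 126] | 169 [72, 91, 98] | 170 [30, 35, 38] | 171 [29, 44, 46] | 172 [42, 81, 82] | 173 [48, 101, 103] | 174 [47, 101, 103] | 175 [47, 101, 102] | 176 [48, 101, 103] | 177 [46, 101, 102] | 178 [47, 101, 102] | 179 [48, 101, 102] | 180 [48, 101, 102] | 181 [47, 101, 102] | 182 [47, 101, 102] | 183 [47, 101, 102] | 184 [48, 101, 102] |
```

View pics/z_w1.png

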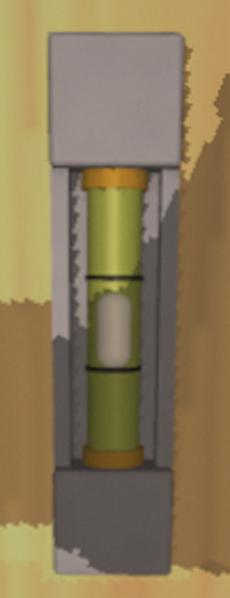

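```bash
python3 - <<'E'
from bub import *
im,i=load('w1.png')
a=onz(i,(244.5,326),.084);b=onz(i,(318.5,326),.084);print('flange',a,b,np.linalg.norm(a-b))
d=(b-a)/np.linalg.norm(b-a); n=np.array([-d[1],d[0],0]); print('yaw',np.arctan2(n[1],n[0]))
for s in (1,-1): print('wheel',(a+b)/2+s*.031*n)
lv=[(286.5,25),(344,25),(339.5,258.5),(289,258.5)]
L=np.array([onz(i,p,.114) for p in lv]);print('level',L.round(4).tolist(),L.mean(0),[np.linalg.norm(L[j]-L[j-1]).round(4) for j in range(4)])
v=L[2]+L[3]-L[0]-L[1];y=np.arctan2(v[1],v[0]);e=np.array([np.cos(y),np.sin(y),0]);c=L.mean(0);print('lyaw',y,'near block',c+.0585*e)
for nm,uv,z in [('l-',(315,130.4),.108),('l+',(315,170.6),.108),('b',(315,153.1),.106)]: print(nm,(onz(i,uv,z)-c)@e*1000)
s=arm.state();q=s['ee_rot'];print('toolyaw',2*np.arctan2(q[1],q[0]))
E
```

```text
flange [0.5484234  0.04785804 0.084     ] [0.4923925  0.02464972 0.084     ] 0.06064723591451208
yaw -1.1781039424868232
wheel [0.53227095 0.00761353 0.084     ]
wheel [0.50854496 0.06489422 0.084     ]
level [[0.5935, -0.1667, 0.114], [0.5616, -0.1798, 0.114], [0.5053, -0.0437, 0.114], [0.5381, -0.0301, 0.114]] [ 0.54959687 -0.10507979  0.114     ] [np.float64(0.1473), np.float64(0.0345), np.float64(0.1473), np.float64(0.0355)]
lyaw 1.959639419079735 near block [ 0.52741846 -0.05094692  0.114     ]
l- -12.907794551438375
l+ 13.20020385184191
b 1.7799382809614948
toolyaw 3.5340966880181526
```

```bash
python3 - <<'E'
from bub import *
show('w1.png',(220,300,120,90),5)
E
```

```text
(no output)
```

View pics/z_w1.png

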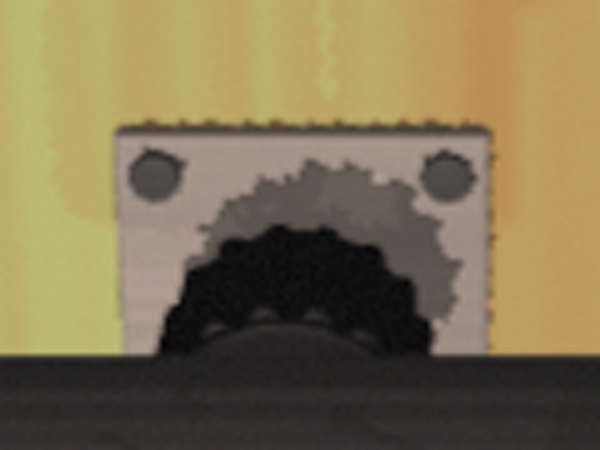

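{"api": "jog_arm", "payload": {"targets": [[-0.57,3.78,0,0],[-0.57,3.78,0,0],[-0.57,3.77,0,0],[0,0,-2.5,0],[0,0,-2.5,0],[0,0,-2.5,0],[0,0,-1.5,0],[0,0,-1.0,0],[0,0,-0.6,0],[0,0,0,0]], "hand": 1}}

```text
clock: 4.2
tool_pos: [0.5108, 0.0654, 0.1108]
ee_rot: [-0.194, 0.981, 0.0, -0.0]
force: [0.8, -0.2, 0.3]
width: 0.999
```

```bash
python3 - <<'E'
from h import *
snap('wrist','w2.png'); snap('side','s2.png');s=arm.state(); print(s['clock'],s['tool_pos'],s['force'])
im=cv2.imread('pics/s2.png')[170:300,240:420];cv2.imwrite('pics/zs2.png',cv2.resize(im,None,fx=4,fy=4,interpolation=cv2.INTER_CUBIC))
E
```

```text
4.3 [0.51112879 0.06538759 0.11170104] [-0.64284557  0.47590756  0.44252241]
```

View pics/w2.png

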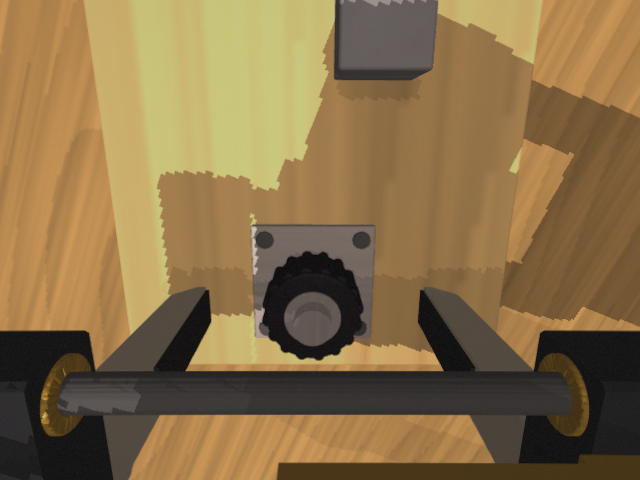

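View pics/zs2.png

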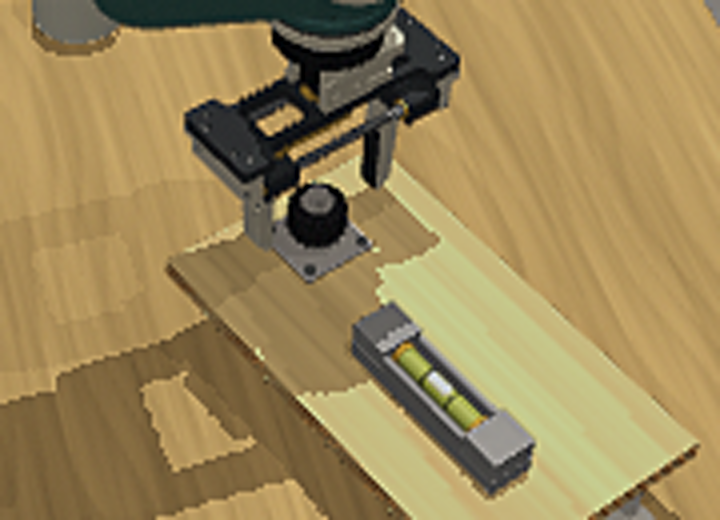

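The wheel is between the open fingers, with its top centred at about (313,318). I'll check this against the projected TCP axis.

```bash
python3 - <<'E'
from h import *
im,i=load('w2.png'); print(proj(i,[[.5111,.0654,.123],[.5111,.0654,.131],[.5111,.0654,.109]]))
print('top centre',onz(i,(313,318),.123)); 
m=(im.max(2)<40).astype(np.uint8);m[:240]=0;m[366:]=0;m[:,:230]=0;m[:,390:]=0
c=max(cv2.findContours(m,0,2)[0],key=cv2.contourArea);print(cv2.boundingRect(c))
E
```

```text
[[309.79819567 316.58005511]
 [309.58248681 325.55204395]
 [310.13210905 302.68889166]]
top centre [0.50960395 0.065493   0.123     ]
(263, 252, 100, 108)
```

It's centred to about 1.5 mm. I'll nudge and close.

{"api": "jog_arm", "payload": {"targets": [[-0.1,0,0,0],[0,0,0,0],[0,0,0,0],[0,0,0,0],[0,0,0,0],[0,0,0,0],[0,0,0,0],[0,0,0,0],[0,0,0,0],[0,0,0,0]], "hand": 0.3}}

```text
clock: 5.3
tool_pos: [0.5098, 0.0655, 0.1109]
ee_rot: [-0.194, 0.981, 0.0, 0.0]
force: [1.3, 1.9, -0.3]
width: 0.454
```

{"api": "jog_arm", "payload": {"targets": [[0,0,0.01,7.8],[0,0,0.01,7.8],[0,0,0.01,7.8],[0,0,0.01,7.8],[0,0,0.01,7.8],[0,0,0.01,7.8],[0,0,0.01,7.8],[0,0,0.01,7.8],[0,0,0.01,7.8],[0,0,0.01,7.8]]}}

```text
clock: 6.3
tool_pos: [0.5097, 0.0656, 0.1117]
ee_rot: [0.77, -0.638, -0.0, -0.0]
force: [-0.0, 3.3, -0.6]
width: 0.452
```

{"api": "jog_arm", "payload": {"targets": [[0,0,0,0],[0,0,0,0]]}}

```text
clock: 6.5
tool_pos: [0.5097, 0.0656, 0.1118]
ee_rot: [0.767, -0.642, -0.0, -0.0]
force: [0.8, 3.6, -1.7]
width: 0.451
```

{"api": "jog_arm", "payload": {"targets": [[0,0,0,0],[0,0,0,0],[0,0,0,0],[0,0,0,0],[0,0,0,0],[0,0,0,0]], "hand": 1}}

```text
clock: 7.1
tool_pos: [0.5098, 0.0653, 0.1118]
ee_rot: [0.768, -0.64, 0.0, 0.0]
force: [-0.5, -0.2, 0.5]
width: 0.921
```

{"api": "jog_arm", "payload": {"targets": [[0,0,2.5,0],[0,0,3,0],[0,0,2.5,0]]}}

```text
clock: 7.4
tool_pos: [0.5097, 0.0654, 0.1933]
ee_rot: [0.768, -0.64, 0.0, -0.0]
force: [0.3, -0.0, -0.1]
width: 0.997
```

{"api": "jog_arm", "payload": {"targets": [[0.22,-1.45,0,-7.8],[0.22,-1.45,0,-7.8],[0.22,-1.45,0,-7.8],[0.22,-1.45,0,-7.8],[0.22,-1.45,0,-7.8],[0.22,-1.45,0,-7.8],[0.22,-1.45,0,-7.8],[0.22,-1.45,0,-7.8],[0,0,0,-7.8],[0,0,0,-7.8]], "hand": 0}}

```text
clock: 8.4
tool_pos: [0.5274, -0.0511, 0.1918]
ee_rot: [-0.191, 0.982, 0.0, -0.0]
force: [-0.2, -0.7, 0.5]
width: 0.187
```

{"api": "jog_arm", "payload": {"targets": [[0,0,0,0],[0,0,0,0],[0,0,0,0],[0,0,0,0]]}}

```text
clock: 8.8
tool_pos: [0.5273, -0.0505, 0.1919]
ee_rot: [-0.195, 0.981, -0.0, 0.0]
force: [0.4, -0.0, 0.3]
width: 0.004
```

```bash
python3 - <<'E'
from bub import *
snap('wrist','w3.png'); s=arm.state(); print(s['clock'],s['tool_pos'],s['force'])
E
```

```text
8.85 [ 0.5273306  -0.05054825  0.19183772] [ 0.4117127   0.18225126 -0.42261226]
```

View pics/w3.png

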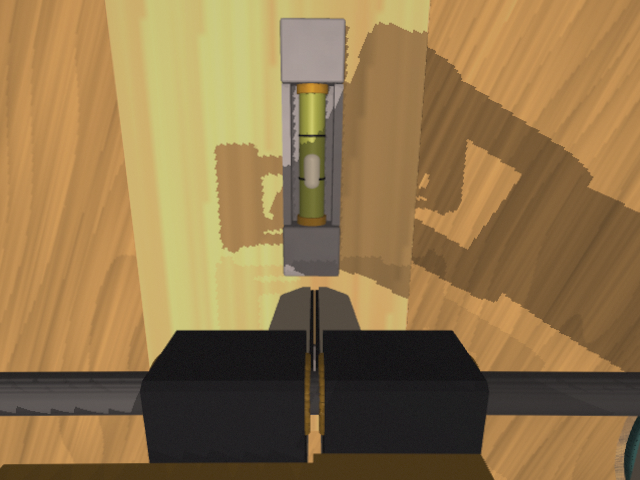

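The bubble now sits about 8.5 mm towards the wheel unpressed, and the target is 8.2. I'll descend onto the near block.

{"api": "jog_arm", "payload": {"targets": [[0,0,-1.5,0],[0,0,-1.5,0],[0,0,-1.5,0],[0,0,-0.7,0],[0,0,-0.2,0],[0,0,0,0],[0,0,0,0]]}}

```text
clock: 9.55
tool_pos: [0.5276, -0.0507, 0.1385]
ee_rot: [-0.194, 0.981, -0.0, 0.0]
force: [-0.7, -0.4, 0.5]
width: 0.006
```

{"api": "jog_arm", "payload": {"targets": [[0,0,-0.1,0],[0,0,-0.1,0],[0,0,0,0],[0,0,0,0]]}}

```text
clock: 9.95
tool_pos: [0.5274, -0.0506, 0.1359]
ee_rot: [-0.194, 0.981, -0.0, 0.0]
force: [-0.3, -0.0, 1.3]
width: 0.006
```

{"api": "jog_arm", "payload": {"targets": [[0,0,-0.05,0],[0,0,-0.05,0],[0,0,0,0],[0,0,0,0]]}}

```text
clock: 10.35
tool_pos: [0.5273, -0.0506, 0.1349]
ee_rot: [-0.194, 0.981, -0.0, 0.0]
force: [-0.4, 0.2, 0.5]
width: 0.006
```

{"api": "jog_arm", "payload": {"targets": [[0,0,-0.05,0],[0,0,0,0],[0,0,0,0]]}}

```text
clock: 10.65
tool_pos: [0.5274, -0.0506, 0.1344]
ee_rot: [-0.194, 0.981, 0.0, 0.0]
force: [-0.2, 0.4, -0.6]
width: 0.001
```

{"api": "jog_arm", "payload": {"targets": [[0,0,-0.05,0],[0,0,0,0],[0,0,0,0]]}}

```text
clock: 10.95
tool_pos: [0.5273, -0.0506, 0.1338]
ee_rot: [-0.194, 0.981, 0.0, 0.0]
force: [0.4, 0.4, -0.9]
width: 0.006
```

{"api": "jog_arm", "payload": {"targets": [[0,0,-0.05,0],[0,0,0,0],[0,0,0,0]]}}

```text
clock: 11.25
tool_pos: [0.5273, -0.0506, 0.1333]
ee_rot: [-0.194, 0.981, 0.0, -0.0]
force: [-0.5, -0.2, 0.8]
width: 0.005
```

{"api": "jog_arm", "payload": {"targets": [[0,0,-0.05,0],[0,0,0,0],[0,0,0,0]]}}

```text
clock: 11.55
tool_pos: [0.5273, -0.0506, 0.1328]
ee_rot: [-0.194, 0.981, 0.0, -0.0]
force: [-0.1, 0.6, -0.1]
width: 0.005
```

{"api": "jog_arm", "payload": {"targets": [[0,0,-0.03,0],[0,0,0,0],[0,0,0,0]]}}

```text
clock: 11.85
tool_pos: [0.5273, -0.0506, 0.1326]
ee_rot: [-0.194, 0.981, 0.0, 0.0]
force: [-0.8, -0.1, -0.3]
width: 0.004
```

{"api": "jog_arm", "payload": {"targets": [[0,0,-0.05,0],[0,0,0,0],[0,0,0,0]]}}

```text
clock: 12.15
tool_pos: [0.5273, -0.0506, 0.1321]
ee_rot: [-0.194, 0.981, -0.0, 0.0]
force: [-0.7, 0.2, 0.1]
width: 0.001
```

{"api": "jog_arm", "payload": {"targets": [[0,0,-0.05,0],[0,0,0,0],[0,0,0,0]]}}

```text
clock: 12.45
tool_pos: [0.5273, -0.0506, 0.1315]
ee_rot: [-0.194, 0.981, -0.0, -0.0]
force: [-0.1, -0.6, 0.4]
width: 0.007
```

```bash
python3 - <<'E'
from bub import *
snap('wrist','w4.png'); snap('side','s4.png'); s=arm.state(); print(s['clock'],s['tool_pos'],s['force'])
im=cv2.imread('pics/s4.png')[170:300,270:420];cv2.imwrite('pics/zs4.png',cv2.resize(im,None,fx=4,fy=4,interpolation=cv2.INTER_CUBIC))
E
```

```text
12.55 [ 0.52735124 -0.05060093  0.13155238] [-0.57668502  0.39923425 -0.17111262]
```

View pics/w4.png

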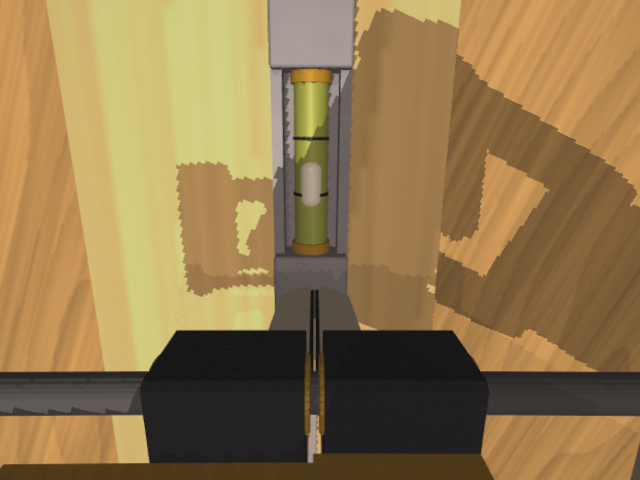

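View pics/zs4.png

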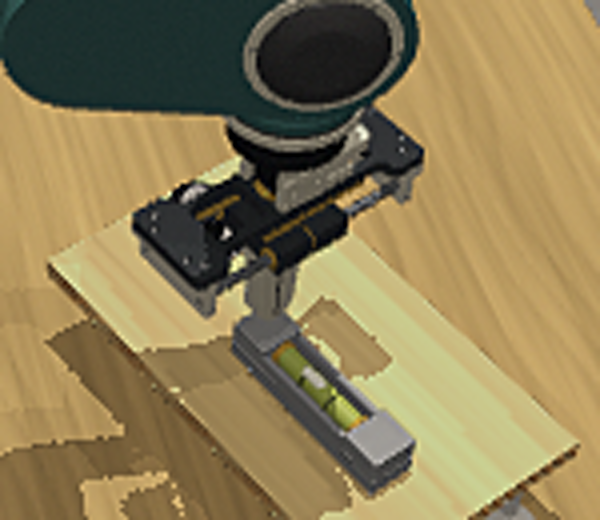

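The fingertips are over the near block, with no contact yet. I'll check the lateral placement over the block.

```bash
python3 - <<'E'
from bub import *
im,i=load('w4.png'); e=np.array([np.cos(1.96),np.sin(1.96),0])
t=np.array([.5273,-.0506,.1125])
for nm,uv,z in [('blockedge mid (+42)',(312,255),.114),('line+',(311,194),.108),('line-',(311,138),.108),('far blk edge(-42)',(311,68),.114)]:
    p=onz(i,uv,z); print(nm,p.round(4),'tip rel along',((t-p)@e*1000).round(1),'lat',((t-p)@np.array([-e[1],e[0],0])*1000).round(1))
im,i=load('s4.png')
print('tip proj in side zoom',(proj(i,[t])-[270,170])*4, (proj(i,[[.5274,-.0509,.1145]])-[270,170])*4)
E
```

```text
blockedge mid (+42) [ 0.5337 -0.0673  0.114 ] tip rel along 17.9 lat -0.4
line+ [ 0.545  -0.0934  0.108 ] tip rel along 46.4 lat 0.1
line- [ 0.5547 -0.1172  0.108 ] tip rel along 72.1 lat 0.1
far blk edge(-42) [ 0.5656 -0.1438  0.114 ] tip rel along 100.8 lat 0.0
tip proj in side zoom [[261.3747159  328.83607701]] [[261.82807064 327.32009441]]
```

{"api": "jog_arm", "payload": {"targets": [[0,0,-0.05,0],[0,0,0,0]]}}

```text
clock: 12.75
tool_pos: [0.5273, -0.0506, 0.131]
ee_rot: [-0.194, 0.981, 0.0, -0.0]
force: [0.1, -0.3, 0.1]
width: 0.001
```

{"api": "jog_arm", "payload": {"targets": [[0,0,-0.05,0],[0,0,0,0]]}}

```text
clock: 12.95
tool_pos: [0.5273, -0.0506, 0.1304]
ee_rot: [-0.194, 0.981, 0.0, -0.0]
force: [-0.4, -0.6, -0.5]
width: 0.006
```

{"api": "jog_arm", "payload": {"targets": [[0,0,-0.05,0],[0,0,0,0]]}}

```text
clock: 13.15
tool_pos: [0.5273, -0.0506, 0.13]
ee_rot: [-0.194, 0.981, 0.0, -0.0]
force: [-0.3, -0.6, 0.6]
width: 0.006
```

{"api": "jog_arm", "payload": {"targets": [[0,0,-0.05,0],[0,0,0,0]]}}

```text
clock: 13.35
tool_pos: [0.5273, -0.0506, 0.1295]
ee_rot: [-0.194, 0.981, 0.0, -0.0]
force: [-0.4, -0.2, -0.2]
width: 0.008
```

{"api": "jog_arm", "payload": {"targets": [[0,0,-0.05,0],[0,0,0,0]]}}

```text
clock: 13.55
tool_pos: [0.5273, -0.0506, 0.129]
ee_rot: [-0.194, 0.981, 0.0, -0.0]
force: [0.2, -0.3, -0.7]
width: 0.003
```

{"api": "jog_arm", "payload": {"targets": [[0,0,-0.05,0],[0,0,0,0]]}}

```text
clock: 13.75
tool_pos: [0.5273, -0.0506, 0.1285]
ee_rot: [-0.194, 0.981, 0.0, -0.0]
force: [-0.1, -0.3, -0.7]
width: 0.006
```

```bash
python3 - <<'E'
from bub import *
snap('wrist','w5.png'); snap('scene','c5.png'); s=arm.state(); print(s['clock'],s['tool_pos'],s['force'])
im=cv2.imread('pics/c5.png')[190:320,190:370];cv2.imwrite('pics/zc5.png',cv2.resize(im,None,fx=4,fy=4,interpolation=cv2.INTER_CUBIC))
show('w5.png',(240,60,140,290),2)
E
```

```text
13.85 [ 0.52734898 -0.05061225  0.12854433] [-0.05800876  0.09764918 -1.05733379]
```

View pics/z_w5.png

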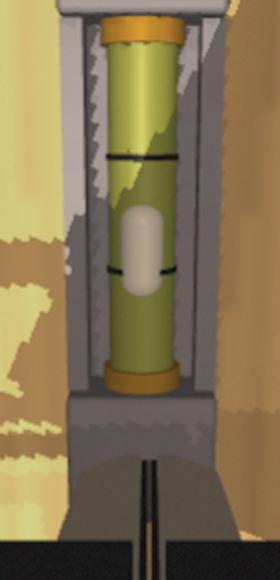

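View pics/zc5.png

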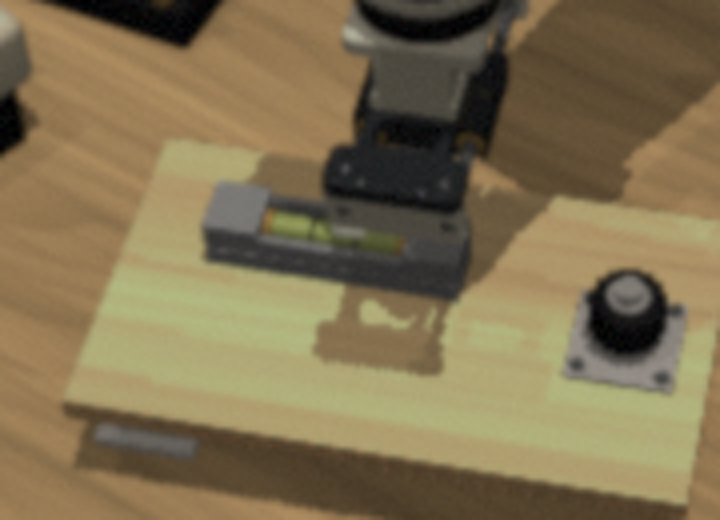

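The bubble is still at about +8.5 mm and the force is zero, so there's no contact yet. Continuing down.

{"api": "jog_arm", "payload": {"targets": [[0,0,-0.05,0],[0,0,0,0]]}}

```text
clock: 14.05
tool_pos: [0.5273, -0.0506, 0.1279]
ee_rot: [-0.194, 0.981, 0.0, -0.0]
force: [-1.0, -0.7, 0.4]
width: 0.002
```

{"api": "jog_arm", "payload": {"targets": [[0,0,-0.05,0],[0,0,0,0]]}}

```text
clock: 14.25
tool_pos: [0.5273, -0.0506, 0.1275]
ee_rot: [-0.194, 0.981, 0.0, -0.0]
force: [0.4, -0.1, 0.4]
width: 0.007
```

{"api": "jog_arm", "payload": {"targets": [[0,0,-0.05,0],[0,0,0,0]]}}

```text
clock: 14.45
tool_pos: [0.5273, -0.0506, 0.127]
ee_rot: [-0.194, 0.981, 0.0, -0.0]
force: [-0.1, 0.6, -0.3]
width: 0.006
```

{"api": "jog_arm", "payload": {"targets": [[0,0,-0.05,0],[0,0,0,0]]}}

```text
clock: 14.65
tool_pos: [0.5273, -0.0506, 0.1265]
ee_rot: [-0.194, 0.981, 0.0, -0.0]
force: [-0.2, -0.6, 0.3]
width: 0.003
```

```bash
python3 - <<'E'
from bub import *
im,i=load('w5.png'); e=np.array([np.cos(1.96),np.sin(1.96),0])
T=np.array([.52735,-.05061,.12854])
for v in (287,290,330):
  o,d=ray(i,(314,v))
  for off in (.0075,.010,.0125):
    s=((T-e*off-o)@e)/(d@e); print(v,off,(o+d*s-T).round(4))
E
```

```text
287 0.0075 [ 0.0015 -0.0075 -0.0026]
287 0.01 [ 0.0024 -0.0098  0.0035]
287 0.0125 [ 0.0034 -0.0121  0.0096]
290 0.0075 [ 0.0015 -0.0075  0.0009]
290 0.01 [ 0.0024 -0.0098  0.0069]
290 0.0125 [ 0.0034 -0.0121  0.0129]
330 0.0075 [ 0.0015 -0.0075  0.0376]
330 0.01 [ 0.0024 -0.0098  0.0423]
330 0.0125 [ 0.0034 -0.0121  0.0469]
```

{"api": "jog_arm", "payload": {"targets": [[0,0,-0.05,0],[0,0,0,0]]}}

```text
clock: 14.85
tool_pos: [0.5273, -0.0506, 0.126]
ee_rot: [-0.194, 0.981, -0.0, -0.0]
force: [0.4, -0.1, -0.3]
width: 0.009
```

{"api": "jog_arm", "payload": {"targets": [[0,0,-0.05,0],[0,0,0,0]]}}

```text
clock: 15.05
tool_pos: [0.5273, -0.0506, 0.1255]
ee_rot: [-0.194, 0.981, 0.0, -0.0]
force: [-0.1, -0.2, 0.3]
width: 0.003
```

```bash
python3 - <<'E'
from bub import *
snap('wrist','w6.png'); snap('side','s6.png'); s=arm.state(); print(s['clock'],s['tool_pos'],s['force'],s['width'])
im=cv2.imread('pics/s6.png')[220:280,310:385];cv2.imwrite('pics/zs6.png',cv2.resize(im,None,fx=8,fy=8,interpolation=cv2.INTER_CUBIC))
im=cv2.imread('pics/w6.png')[180:360,230:400];cv2.imwrite('pics/zw6.png',cv2.resize(im,None,fx=3,fy=3,interpolation=cv2.INTER_CUBIC))
E
```

```text
15.15 [ 0.52734109 -0.05059401  0.12553915] [-0.5936682  -0.01555346 -0.02851538] 0.0026713915677971352
```

View pics/zs6.png

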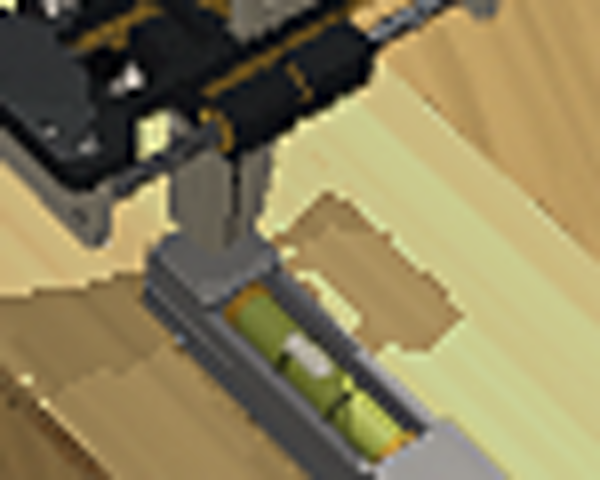

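View pics/zw6.png

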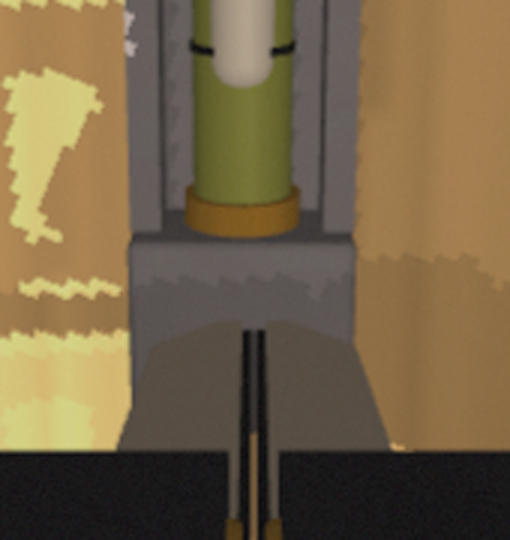

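The side view shows the fingertips reaching the near block's top at about (337,250), so contact is close. Continuing.

{"api": "jog_arm", "payload": {"targets": [[0,0,-0.05,0],[0,0,0,0]]}}

```text
clock: 15.35
tool_pos: [0.5273, -0.0506, 0.125]
ee_rot: [-0.194, 0.981, 0.0, -0.0]
force: [0.2, 0.4, 0.0]
width: 0.008
```

{"api": "jog_arm", "payload": {"targets": [[0,0,-0.05,0],[0,0,0,0]]}}

```text
clock: 15.55
tool_pos: [0.5273, -0.0506, 0.1245]
ee_rot: [-0.194, 0.981, -0.0, -0.0]
force: [0.7, -0.0, -0.0]
width: 0.005
```

{"api": "jog_arm", "payload": {"targets": [[0,0,-0.05,0],[0,0,0,0]]}}

```text
clock: 15.75
tool_pos: [0.5273, -0.0506, 0.124]
ee_rot: [-0.194, 0.981, -0.0, -0.0]
force: [-0.5, 0.6, 0.3]
width: 0.002
```

{"api": "jog_arm", "payload": {"targets": [[0,0,-0.05,0],[0,0,0,0]]}}

```text
clock: 15.95
tool_pos: [0.5273, -0.0506, 0.1234]
ee_rot: [-0.194, 0.981, 0.0, -0.0]
force: [0.7, 0.9, -0.7]
width: 0.008
```

{"api": "jog_arm", "payload": {"targets": [[0,0,-0.05,0],[0,0,0,0]]}}

```text
clock: 16.15
tool_pos: [0.5273, -0.0506, 0.1229]
ee_rot: [-0.194, 0.981, 0.0, -0.0]
force: [-0.1, 0.2, 1.1]
width: 0.004
```

{"api": "jog_arm", "payload": {"targets": [[0,0,-0.05,0],[0,0,0,0]]}}

```text
clock: 16.35
tool_pos: [0.5273, -0.0506, 0.1225]
ee_rot: [-0.194, 0.981, 0.0, -0.0]
force: [0.0, -0.1, 0.5]
width: 0.001
```

```bash
cat > look.py <<'E'
import sys
from bub import *
t=sys.argv[1]
snap('wrist','w%s.png'%t); snap('side','s%s.png'%t); s=arm.state(); print(s['clock'],s['tool_pos'],s['force'],s['width'])
a=cv2.resize(cv2.imread('pics/s%s.png'%t)[225:285,315:375],(360,360),interpolation=cv2.INTER_CUBIC)
b=cv2.resize(cv2.imread('pics/w%s.png'%t)[120:360,240:380],(350,600),interpolation=cv2.INTER_CUBIC)
o=np.zeros((600,710,3),np.uint8);o[:360,:360]=a;o[:,360:]=b;cv2.imwrite('pics/L%s.png'%t,o)
E
python3 look.py 7
```

```text
16.45 [ 0.52731913 -0.05059761  0.12251931] [-0.06809683 -0.13645813 -1.14051742] 0.00497590494559246
```

View pics/L7.png

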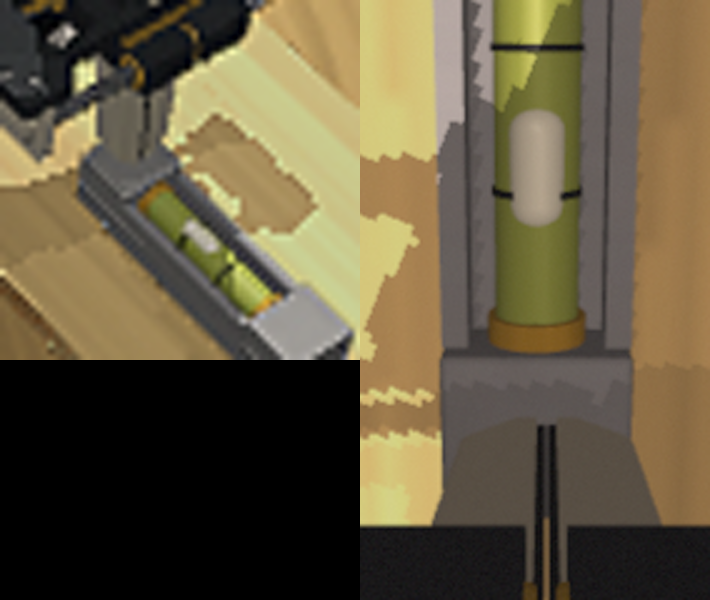

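```bash
python3 - <<'E'
from bub import *
im,i=load('s7.png')
for z in (.1035,.109,.114,.12): print(z,proj(i,[[.5273,-.0506,z]]), (proj(i,[[.5273,-.0506,z]])-[315,225])*6)
e=np.array([np.cos(1.96),np.sin(1.96),0]);n=np.array([-e[1],e[0],0]);c=np.array([.5496,-.1051,0])
P=[c+x*e+y*n+[0,0,.1145] for x in (42,75) for y in (-18,18) for x,y in [(x/1e3,y/1e3)]]
print((proj(i,P)-[315,225])*6)
cv2.imwrite('pics/z7.png',cv2.resize(cv2.imread('pics/s7.png')[225:265,320:360],(600,600),interpolation=cv2.INTER_CUBIC))
E
```

```text
0.1035 [[335.13350469 254.23968282]] [[120.80102816 175.43809693]]
0.109 [[335.26168979 253.00117531]] [[121.57013877 168.00705188]]
0.114 [[335.37891704 251.86856216]] [[122.27350223 161.21137293]]
0.12 [[335.52047213 250.50092767]] [[123.12283275 153.00556599]]
[[175.70653906 165.5932705 ]
 [174.3984141  261.31406279]
 [130.20007864 121.14843527]
 [174.35112054 261.26664936]]
```

View pics/z7.png

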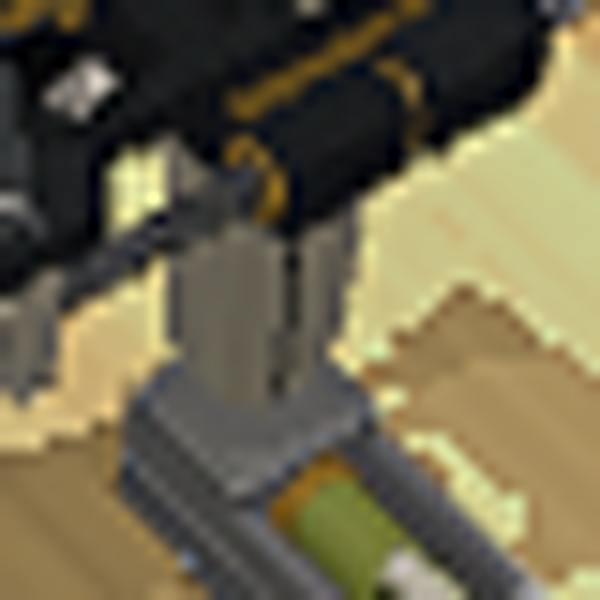

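The side view puts the actual closed tips at about z≈0.114, so the closed fingers end roughly 9 mm ahead of the TCP, not 19. Contact is imminent, so I'll keep to small steps.

{"api": "jog_arm", "payload": {"targets": [[0,0,-0.05,0],[0,0,0,0]]}}

```text
clock: 16.65
tool_pos: [0.5273, -0.0506, 0.122]
ee_rot: [-0.194, 0.981, 0.0, -0.0]
force: [-0.7, 0.5, -0.5]
width: 0.002
```

{"api": "jog_arm", "payload": {"targets": [[0,0,-0.05,0],[0,0,0,0]]}}

```text
clock: 16.85
tool_pos: [0.5273, -0.0506, 0.1214]
ee_rot: [-0.194, 0.981, 0.0, -0.0]
force: [-0.1, 0.3, 0.2]
width: 0.001
```

{"api": "jog_arm", "payload": {"targets": [[0,0,-0.05,0],[0,0,0,0]]}}

```text
clock: 17.05
tool_pos: [0.5273, -0.0506, 0.121]
ee_rot: [-0.194, 0.981, 0.0, -0.0]
force: [0.2, -0.2, -0.8]
width: 0.006
```

{"api": "jog_arm", "payload": {"targets": [[0,0,-0.05,0],[0,0,0,0]]}}

```text
clock: 17.25
tool_pos: [0.5273, -0.0506, 0.1205]
ee_rot: [-0.194, 0.981, 0.0, -0.0]
force: [-0.1, 0.1, -0.1]
width: 0.004
```

{"api": "jog_arm", "payload": {"targets": [[0,0,-0.05,0],[0,0,0,0]]}}

```text
clock: 17.45
tool_pos: [0.5273, -0.0506, 0.12]
ee_rot: [-0.194, 0.981, 0.0, 0.0]
force: [0.2, 0.0, 0.1]
width: 0.004
```

{"api": "jog_arm", "payload": {"targets": [[0,0,-0.05,0],[0,0,0,0]]}}

```text
clock: 17.65
tool_pos: [0.5273, -0.0506, 0.1195]
ee_rot: [-0.194, 0.981, 0.0, -0.0]
force: [0.5, -0.1, 0.6]
width: 0.003
```

{"api": "jog_arm", "payload": {"targets": [[0,0,-0.05,0],[0,0,0,0]]}}

```text
clock: 17.85
tool_pos: [0.5273, -0.0506, 0.119]
ee_rot: [-0.194, 0.981, 0.0, -0.0]
force: [0.0, 0.1, 0.5]
width: 0.008
```

{"api": "jog_arm", "payload": {"targets": [[0,0,-0.05,0],[0,0,0,0]]}}

```text
clock: 18.05
tool_pos: [0.5273, -0.0506, 0.1185]
ee_rot: [-0.194, 0.981, 0.0, -0.0]
force: [-0.5, -0.2, 0.1]
width: 0.004
```

```bash
python3 look.py 8
```

```text
18.15 [ 0.52732453 -0.05061348  0.11855596] [-0.59565971  0.23326628  0.06786091] 0.006205981478753731
```

View pics/L8.png

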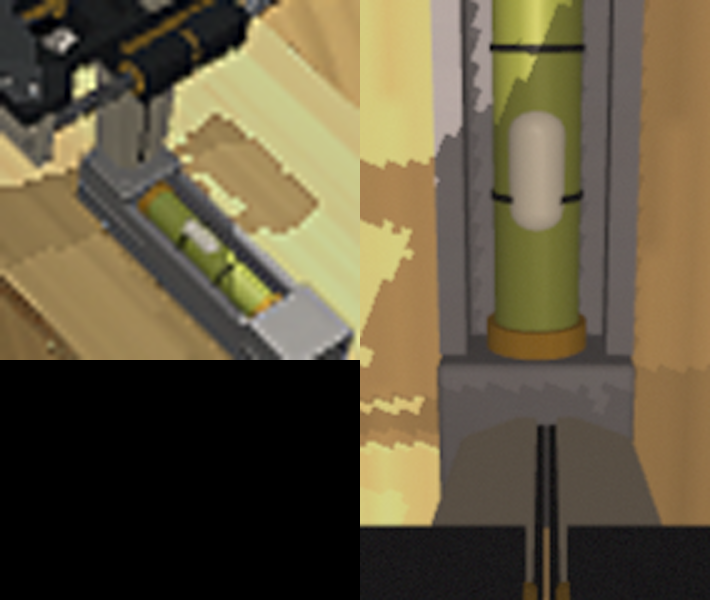

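```bash
python3 - <<'E'
from bub import *
e=np.array([np.cos(1.96),np.sin(1.96),0])
for t in '1 4 7 8'.split():
    im,i=load('w%s.png'%t)
    V=np.linalg.inv(i['view']); T=np.array([.5273,-.0506,0])
    p=onz(i,(314,287),.1145); print(t,V[:3,3].round(4),((p-T)@e*1000).round(1))
E
tail -c 0 /dev/null
```

```text
1 [ 0.5556 -0.1191  0.3843] 36.1
4 [ 0.5552 -0.1224  0.2991] -1.6
7 [ 0.5552 -0.1224  0.2901] -5.3
8 [ 0.5552 -0.1224  0.2861] -6.9
```

The tip-edge ray says the closed tips are about 3 mm ahead of the TCP, which puts contact near TCP z≈0.117. Continuing.

{"api": "jog_arm", "payload": {"targets": [[0,0,-0.05,0],[0,0,0,0]]}}

```text
clock: 18.35
tool_pos: [0.5273, -0.0506, 0.118]
ee_rot: [-0.194, 0.981, 0.0, -0.0]
force: [0.5, -0.4, 0.0]
width: 0.007
```

{"api": "jog_arm", "payload": {"targets": [[0,0,-0.05,0],[0,0,0,0]]}}

```text
clock: 18.55
tool_pos: [0.5273, -0.0506, 0.1175]
ee_rot: [-0.194, 0.981, -0.0, -0.0]
force: [0.3, 0.4, 0.2]
width: 0.001
```

{"api": "jog_arm", "payload": {"targets": [[0,0,-0.05,0],[0,0,0,0]]}}

```text
clock: 18.75
tool_pos: [0.5273, -0.0506, 0.117]
ee_rot: [-0.194, 0.981, 0.0, -0.0]
force: [0.5, -0.8, -0.3]
width: 0.005
```

{"api": "jog_arm", "payload": {"targets": [[0,0,-0.05,0],[0,0,0,0]]}}

```text
clock: 18.95
tool_pos: [0.5273, -0.0506, 0.1165]
ee_rot: [-0.194, 0.981, 0.0, -0.0]
force: [0.4, -0.2, -0.2]
width: 0.007
```

{"api": "jog_arm", "payload": {"targets": [[0,0,-0.05,0],[0,0,0,0]]}}

```text
clock: 19.15
tool_pos: [0.5273, -0.0506, 0.116]
ee_rot: [-0.194, 0.981, 0.0, -0.0]
force: [0.5, -0.1, 1.2]
width: 0.005
```

{"api": "jog_arm", "payload": {"targets": [[0,0,-0.05,0],[0,0,0,0]]}}

```text
clock: 19.35
tool_pos: [0.5274, -0.0506, 0.1155]
ee_rot: [-0.194, 0.981, -0.0, 0.0]
force: [-0.1, -0.0, -0.5]
width: 0.004
```

{"api": "jog_arm", "payload": {"targets": [[0,0,-0.05,0],[0,0,0,0]]}}

```text
clock: 19.55
tool_pos: [0.5273, -0.0506, 0.115]
ee_rot: [-0.194, 0.981, 0.0, -0.0]
force: [-1.0, -0.0, -0.7]
width: 0.005
```

{"api": "jog_arm", "payload": {"targets": [[0,0,-0.05,0],[0,0,0,0]]}}

```text
clock: 19.75
tool_pos: [0.5273, -0.0506, 0.1145]
ee_rot: [-0.194, 0.981, 0.0, -0.0]
force: [-0.0, -0.1, 0.3]
width: 0.004
```

```bash
python3 look.py 9; python3 -c "
import cv2
cv2.imwrite('pics/z9.png',cv2.resize(cv2.imread('pics/s9.png')[225:265,315:365],(750,600),interpolation=cv2.INTER_CUBIC))"
```

```text
19.85 [ 0.52735029 -0.05060881  0.11456513] [-0.3870727  -1.33334308  0.65581477] 0.005024400969200386
```

View pics/L9.png

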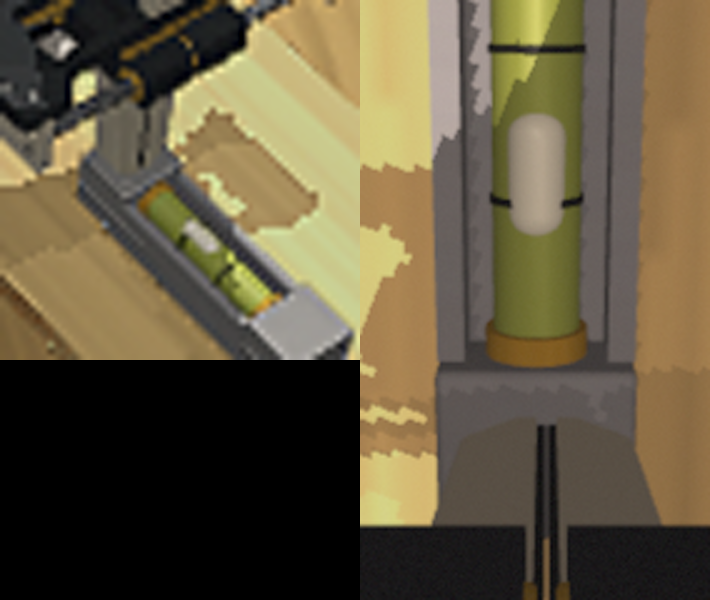

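View pics/z9.png

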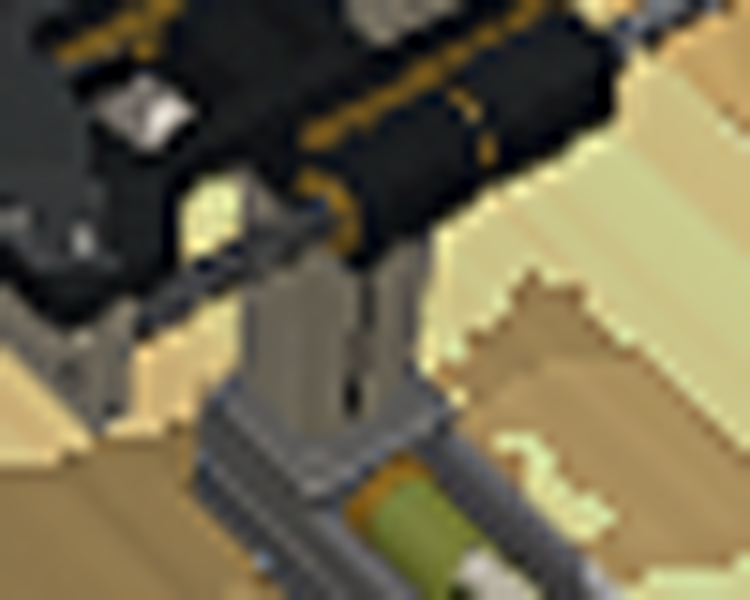

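```bash
python3 - <<'E'
from bub import *
_,a=load('w9.png');_,b=load('s9.png')
for ua,ub in [((314.4,290),(338.5,252.5)),((314.4,288),(337.2,254))]:
    o1,d1=ray(a,ua);o2,d2=ray(b,ub)
    A=np.stack([d1,-d2],1);s=np.linalg.lstsq(A,o2-o1,rcond=None)[0];p=o1+s[0]*d1;q=o2+s[1]*d2
    print(p,q,np.linalg.norm(p-q))
E
```

```text
[ 0.53041809 -0.0623791   0.12635533] [ 0.53142698 -0.06365724  0.12570229] 0.0017544157969471323
[ 0.52903952 -0.05903499  0.11539761] [ 0.52965794 -0.05980405  0.11500827] 0.0010608902856250669
```

Triangulation puts the tips at z≈0.115, practically on the block.

{"api": "jog_arm", "payload": {"targets": [[0,0,-0.05,0],[0,0,0,0]]}}

```text
clock: 20.05
tool_pos: [0.5273, -0.0506, 0.114]
ee_rot: [-0.194, 0.981, -0.0, -0.0]
force: [0.1, 0.3, 0.0]
width: 0.002
```

{"api": "jog_arm", "payload": {"targets": [[0,0,-0.05,0],[0,0,0,0]]}}

```text
clock: 20.25
tool_pos: [0.5273, -0.0506, 0.1135]
ee_rot: [-0.194, 0.981, 0.0, -0.0]
force: [0.1, 0.2, 0.4]
width: 0.004
```

{"api": "jog_arm", "payload": {"targets": [[0,0,-0.05,0],[0,0,0,0]]}}

```text
clock: 20.45
tool_pos: [0.5273, -0.0506, 0.113]
ee_rot: [-0.194, 0.981, 0.0, -0.0]
force: [-0.3, 0.0, -0.4]
width: 0.004
```

{"api": "jog_arm", "payload": {"targets": [[0,0,-0.05,0],[0,0,0,0]]}}

```text
clock: 20.65
tool_pos: [0.5274, -0.0506, 0.1127]
ee_rot: [-0.194, 0.981, -0.0, 0.0]
force: [-0.4, 0.2, 2.0]
width: 0.006
```

{"api": "jog_arm", "payload": {"targets": [[0,0,-0.03,0],[0,0,0,0],[0,0,0,0]]}}

```text
clock: 20.95
tool_pos: [0.5274, -0.0505, 0.1124]
ee_rot: [-0.194, 0.981, 0.0, 0.0]
force: [-0.8, 2.3, 4.1]
width: 0.005
```

{"api": "jog_arm", "payload": {"targets": [[0,0,-0.03,0],[0,0,0,0],[0,0,0,0]]}}

```text
clock: 21.25
tool_pos: [0.5274, -0.0505, 0.1121]
ee_rot: [-0.194, 0.981, 0.0, 0.0]
force: [-0.9, 2.2, 5.3]
width: 0.003
```

{"api": "jog_arm", "payload": {"targets": [[0,0,-0.03,0],[0,0,0,0],[0,0,0,0]]}}

```text
clock: 21.55
tool_pos: [0.5274, -0.0504, 0.1119]
ee_rot: [-0.194, 0.981, 0.0, 0.0]
force: [-2.5, 2.7, 6.5]
width: 0.004
```

There is contact now. I'll press on to about 12 N.

{"api": "jog_arm", "payload": {"targets": [[0,0,-0.03,0],[0,0,0,0],[0,0,0,0]]}}

```text
clock: 21.85
tool_pos: [0.5274, -0.0504, 0.1118]
ee_rot: [-0.194, 0.981, 0.0, 0.0]
force: [-3.2, 3.3, 8.0]
width: 0.009
```

{"api": "jog_arm", "payload": {"targets": [[0,0,-0.03,0],[0,0,0,0],[0,0,0,0]]}}

```text
clock: 22.15
tool_pos: [0.5275, -0.0503, 0.1118]
ee_rot: [-0.194, 0.981, 0.0, 0.0]
force: [-3.5, 4.7, 10.3]
width: 0.005
```

{"api": "jog_arm", "payload": {"targets": [[0,0,0,0],[0,0,0,0],[0,0,0,0],[0,0,0,0],[0,0,0,0],[0,0,0,0],[0,0,0,0],[0,0,0,0],[0,0,0,0],[0,0,0,0]]}}

```text
clock: 23.15
tool_pos: [0.5275, -0.0503, 0.1117]
ee_rot: [-0.194, 0.981, 0.0, 0.0]
force: [-3.3, 3.9, 10.7]
width: 0.004
```

```bash
python3 look.py 10
```

```text
23.25 [ 0.52750873 -0.05031715  0.11176958] [-3.55061019  4.53699563 10.95337474] 0.004868357717157165
```

View pics/L10.png

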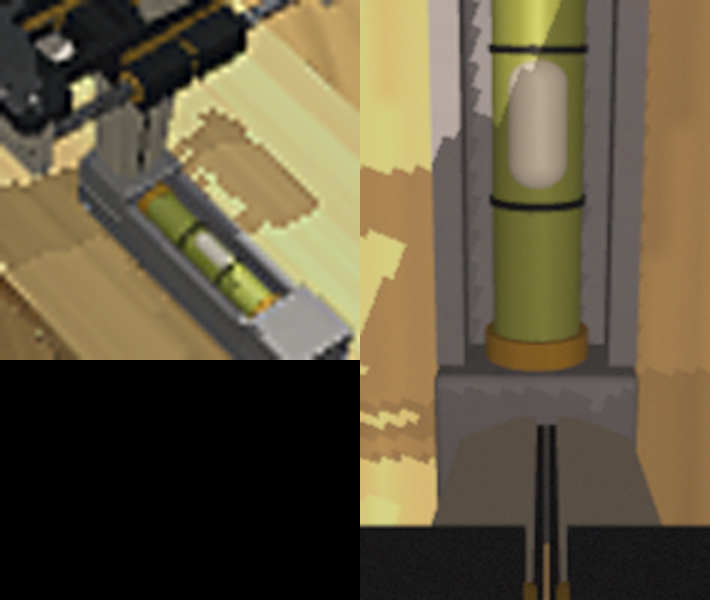

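The bubble sits between the lines at about 11 N push: lines at zoom v=48 and 205, bubble 61–190. I'll measure it precisely and check that the level hasn't slid. I'll also nudge out the sideways load.

{"api": "jog_arm", "payload": {"targets": [[-0.01,0.02,0,0],[0,0,0,0],[0,0,0,0],[0,0,0,0],[0,0,0,0],[0,0,0,0],[0,0,0,0],[0,0,0,0]]}}

```text
clock: 24.05
tool_pos: [0.5275, -0.0503, 0.1118]
ee_rot: [-0.194, 0.981, 0.0, 0.0]
force: [-2.4, 3.4, 9.5]
width: 0.005
```

```bash
cat > meas.py <<'E'
import sys
from bub import *
f=sys.argv[1]; im,i=load(f); g=im.astype(float)
e=np.array([np.cos(1.96),np.sin(1.96),0])
s=g[:,306:323].mean(1)
# lines from side columns beside the bubble, green channel minima; weighted dark centroid
def line(a,b):
    c=np.r_[g[a:b,298:302,1].T, g[a:b,324:328,1].T].mean(0); w=np.clip(c.max()-20-c,0,None); return (w*np.arange(a,b)).sum()/w.sum()
l1,l2=line(130,150),line(192,212)
r=g[:,312:318].mean(1); sat=(r[:,2]-r[:,0])  # bubble is pale: red-blue small
k=np.where(sat[142:225]<60)[0]+142
print('lines',l1,l2,'mid',(l1+l2)/2,'sat rows',[(v,int(sat[v])) for v in list(range(138,152))+list(range(190,206))])
E
python3 look.py 11; python3 meas.py w10.png;python3 meas.py w11.png
```

```text
24.15 [ 0.52749394 -0.05027476  0.11176329] [-2.90338897  2.72121652  9.67190949] 0.00589554706648824
lines 139.4425414364641 201.6694987255735 mid 170.5560200810188 sat rows [(138, 37), (139, 3), (140, 2), (141, 32), (142, 55), (143, 60), (144, 46), (145, 35), (146, 33), (147, 34), (148, 35), (149, 34), (150, 35), (151, 36), (190, 33), (191, 33), (192, 32), (193, 32), (194, 38), (195, 54), (196, 63), (197, 62), (198, 63), (199, 62), (200, 57), (201, 36), (202, 2), (203, 0), (204, 31), (205, 56)]
lines 139.38550247116967 201.5956192080876 mid 170.49056083962864 sat rows [(138, 38), (139, 1), (140, 1), (141, 31), (142, 54), (143, 60), (144, 44), (145, 34), (146, 34), (147, 34), (148, 35), (149, 35), (150, 35), (151, 35), (190, 33), (191, 32), (192, 32), (193, 32), (194, 39), (195, 56), (196, 63), (197, 63), (198, 63), (199, 63), (200, 57), (201, 34), (202, 2), (203, 2), (204, 32), (205, 57)]
```

View pics/L11.png

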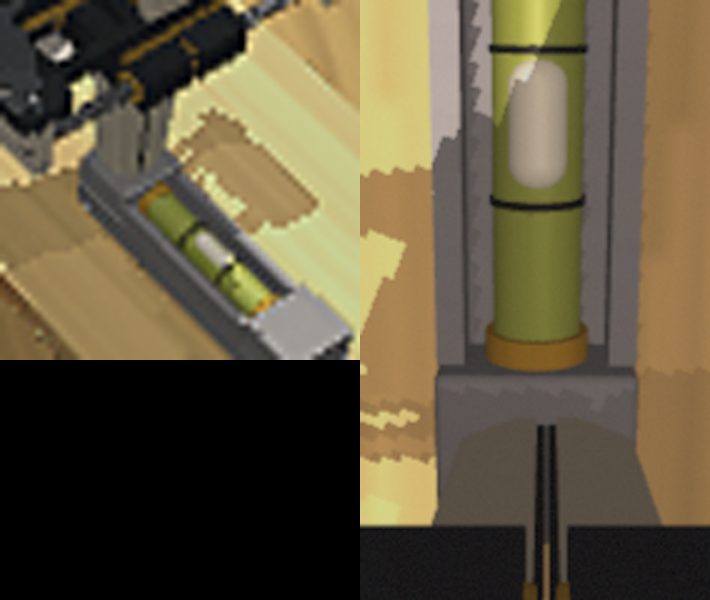

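```bash
python3 - <<'E'
from bub import *
im,i=load('w11.png');e=np.array([np.cos(1.96),np.sin(1.96),0]);c=np.array([.5496,-.1051,0])
x=lambda v,z:(onz(i,(314.5,v),z)-c)@e*1000
l=[x(139.6,.110),x(202.4,.110)];l2=[x(139.39,.108),x(201.6,.108)]
print(l,np.mean(l),l2,np.mean(l2))
for z in (.106,.108,.110):
    b=[x(143.8,z),x(195,z)];print(z,b,b[1]-b[0],np.mean(b)-np.mean(l),np.mean(b)-np.mean(l2))
print(im[135:150,314],im[190:206,314][:, :].tolist())
# block edges (orange caps)
E
```

```text
[np.float64(-12.87405477847661), np.float64(12.842344394739731)] -0.015855191868439533 [np.float64(-12.898489350264025), np.float64(12.858968567277811)] -0.019760391493107043
0.106 [np.float64(-11.066033255003305), np.float64(10.345170954920377)] 21.41120420992368 -0.34457595817302433 -0.3406707585483568
0.108 [np.float64(-11.144388382848623), np.float64(10.019798451062455)] 21.164186833911078 -0.5464397740246447 -0.5425345743999772
0.11 [np.float64(-11.22274351069394), np.float64(9.69442594720452)] 20.91716945789846 -0.7483035898762704 -0.7443983902516029
[[ 73 149 151]
 [ 58 120 121]
 [ 58 113 114]
 [ 42  76  77]
 [ 31  29  31]
 [ 30  30  33]
 [ 43  73  74]
 [ 57 109 111]
 [ 65 122 124]
 [ 97 131 140]
 [125 144 158]
 [129 149 163]
 [131 150 165]
 [132 152 167]
 [133 155 170]] [[129, 149, 164], [126, 145, 158], [121, 141, 154], [118, 136, 148], [101, 126, 137], [69, 119, 123], [59, 120, 121], [57, 118, 121], [57, 119, 121], [57, 119, 121], [54, 110, 112], [43, 78, 80], [28, 29, 31], [28, 29, 31], [38, 66, 68], [52, 105, 106]]
```

By ray casting the bubble sits about 0.35–0.55 mm away from the wheel side, and the level hasn't moved. Time is ample (24 of 64 s), so I'll trim the wheel by about 5° and press again.

{"api": "jog_arm", "payload": {"targets": [[0,0,0.5,0],[0,0,2.5,0],[0,0,3,0],[0,0,2,0]]}}

```text
clock: 24.55
tool_pos: [0.5274, -0.0505, 0.1929]
ee_rot: [-0.194, 0.981, -0.0, 0.0]
force: [-0.1, -0.7, 0.7]
width: 0.007
```

{"api": "jog_arm", "payload": {"targets": [[-0.22,1.45,0,7.8],[-0.22,1.45,0,7.8],[-0.22,1.45,0,7.8],[-0.22,1.45,0,7.8],[-0.22,1.45,0,7.8],[-0.22,1.45,0,7.8],[-0.22,1.45,0,7.8],[-0.22,1.45,0,7.8],[0,0,0,7.8],[0,0,0,7.8]], "hand": 1}}

```text
clock: 25.55
tool_pos: [0.5095, 0.0659, 0.1909]
ee_rot: [0.77, -0.638, -0.0, 0.0]
force: [-0.3, 0.4, 0.2]
width: 0.815
```

{"api": "jog_arm", "payload": {"targets": [[0,0,0,0],[0,0,0,0]]}}

```text
clock: 25.75
tool_pos: [0.5096, 0.0655, 0.191]
ee_rot: [0.767, -0.642, -0.0, 0.0]
force: [0.2, 0.2, -0.6]
width: 0.976
```

Down to z≈0.112, as before, then grip.

{"api": "jog_arm", "payload": {"targets": [[0,0,-2.5,0],[0,0,-2.5,0],[0,0,-1.5,0],[0,0,-1.0,0],[0,0,-0.4,0],[0,0,0,0]]}}

```text
clock: 26.35
tool_pos: [0.5098, 0.0656, 0.1122]
ee_rot: [0.768, -0.641, 0.0, -0.0]
force: [0.2, -0.3, 0.6]
width: 1.003
```

{"api": "jog_arm", "payload": {"targets": [[0,0,0,0],[0,0,0,0],[0,0,0,0],[0,0,0,0],[0,0,0,0],[0,0,0,0],[0,0,0,0],[0,0,0,0],[0,0,0,0]], "hand": 0.3}}

```text
clock: 27.25
tool_pos: [0.5096, 0.0659, 0.1121]
ee_rot: [0.768, -0.64, -0.0, -0.0]
force: [-1.8, 4.8, 0.9]
width: 0.449
```

{"api": "jog_arm", "payload": {"targets": [[0,0,0,2.5],[0,0,0,2.5],[0,0,0,0],[0,0,0,0],[0,0,0,0]]}}

```text
clock: 27.75
tool_pos: [0.5096, 0.0658, 0.1121]
ee_rot: [0.795, -0.607, -0.0, -0.0]
force: [-0.4, 5.1, 1.9]
width: 0.453
```

{"api": "jog_arm", "payload": {"targets": [[0,0,0,0],[0,0,0,0],[0,0,0,0],[0,0,0,0],[0,0,0,0],[0,0,0,0]], "hand": 1}}

```text
clock: 28.35
tool_pos: [0.5096, 0.0656, 0.112]
ee_rot: [0.795, -0.606, 0.0, 0.0]
force: [-0.4, 0.2, -0.7]
width: 0.919
```

{"api": "jog_arm", "payload": {"targets": [[0,0,2.5,0],[0,0,3,0],[0,0,2.4,0]]}}

```text
clock: 28.65
tool_pos: [0.5097, 0.0656, 0.1926]
ee_rot: [0.795, -0.606, 0.0, -0.0]
force: [-1.0, 1.3, 0.2]
width: 0.998
```

{"api": "jog_arm", "payload": {"targets": [[0.22,-1.45,0,-8.3],[0.22,-1.45,0,-8.3],[0.22,-1.45,0,-8.3],[0.22,-1.45,0,-8.3],[0.22,-1.45,0,-8.3],[0.22,-1.45,0,-8.3],[0.22,-1.45,0,-8.3],[0.22,-1.45,0,-8.3],[0,0,0,-8.3],[0,0,0,-8.3]], "hand": 0}}

```text
clock: 29.65
tool_pos: [0.5273, -0.0509, 0.191]
ee_rot: [-0.191, 0.982, -0.0, -0.0]
force: [0.0, -0.8, -0.8]
width: 0.188
```

{"api": "jog_arm", "payload": {"targets": [[0,0,0,0],[0,0,0,0],[0,0,-2,0],[0,0,-2,0],[0,0,-1.5,0],[0,0,-1.2,0],[0,0,-0.7,0],[0,0,0,0],[0,0,0,0]]}}

```text
clock: 30.55
tool_pos: [0.5275, -0.0504, 0.1176]
ee_rot: [-0.194, 0.981, -0.0, 0.0]
force: [-0.3, -0.3, 0.1]
width: 0.006
```

{"api": "jog_arm", "payload": {"targets": [[0,0,-0.2,0],[0,0,-0.15,0],[0,0,-0.1,0],[-0.01,0.02,-0.05,0],[0,0,0,0],[0,0,0,0]]}}

```text
clock: 31.15
tool_pos: [0.5273, -0.0503, 0.1124]
ee_rot: [-0.194, 0.981, -0.0, 0.0]
force: [0.2, -1.0, 3.7]
width: 0.006
```

{"api": "jog_arm", "payload": {"targets": [[0,0,-0.05,0],[-0.01,0.02,-0.05,0],[0,0,0,0],[0,0,0,0]]}}

```text
clock: 31.55
tool_pos: [0.5274, -0.05, 0.1118]
ee_rot: [-0.194, 0.981, -0.0, 0.001]
force: [-0.8, 0.5, 9.0]
width: 0.008
```

{"api": "jog_arm", "payload": {"targets": [[0,0,-0.03,0],[-0.01,0,-0.02,0],[0,0,0,0],[0,0,0,0],[0,0,0,0],[0,0,0,0],[0,0,0,0],[0,0,0,0],[0,0,0,0],[0,0,0,0]]}}

```text
clock: 32.55
tool_pos: [0.5274, -0.05, 0.1117]
ee_rot: [-0.194, 0.981, -0.0, 0.001]
force: [-0.4, 0.0, 12.0]
width: 0.003
```

{"api": "jog_arm", "payload": {"targets": [[0,0,0,0],[0,0,0,0],[0,0,0,0],[0,0,0,0],[0,0,0,0]]}}

```text
clock: 33.05
tool_pos: [0.5274, -0.05, 0.1117]
ee_rot: [-0.194, 0.981, -0.0, 0.001]
force: [-1.5, 1.3, 12.4]
width: 0.01
```

```bash
python3 look.py 12; python3 meas.py w12.png; python3 - <<'E'
from bub import *
im,i=load('w12.png')
print([(v,im[v,314].tolist()) for v in list(range(136,152))+list(range(190,208))])
E
```

```text
33.15 [ 0.52740032 -0.05001907  0.11165853] [-2.00755647 -0.17772423 11.94226885] 0.006672738763514568
lines 138.82142857142858 201.1084864391951 mid 169.96495750531184 sat rows [(138, 12), (139, 2), (140, 10), (141, 45), (142, 61), (143, 48), (144, 36), (145, 33), (146, 34), (147, 35), (148, 35), (149, 35), (150, 36), (151, 36), (190, 33), (191, 32), (192, 32), (193, 36), (194, 49), (195, 63), (196, 62), (197, 63), (198, 63), (199, 64), (200, 51), (201, 7), (202, 2), (203, 16), (204, 46), (205, 63)]
[(136, [57, 121, 122]), (137, [51, 98, 99]), (138, [33, 44, 45]), (139, [32, 32, 35]), (140, [35, 42, 44]), (141, [50, 93, 95]), (142, [65, 123, 126]), (143, [96, 131, 140]), (144, [121, 143, 156]), (145, [126, 146, 161]), (146, [129, 150, 165]), (147, [133, 153, 168]), (148, [134, 156, 170]), (149, [136, 158, 172]), (150, [138, 159, 175]), (151, [139, 160, 175]), (190, [128, 147, 160]), (191, [125, 143, 157]), (192, [119, 136, 151]), (193, [108, 129, 141]), (194, [83, 123, 129]), (195, [58, 120, 122]), (196, [58, 119, 122]), (197, [58, 120, 122]), (198, [58, 119, 121]), (199, [59, 119, 122]), (200, [47, 100, 101]), (201, [34, 46, 47]), (202, [30, 28, 31]), (203, [37, 53, 56]), (204, [49, 94, 97]), (205, [57, 120, 122]), (206, [58, 120, 122]), (207, [58, 120, 122])]
```

View pics/L12.png

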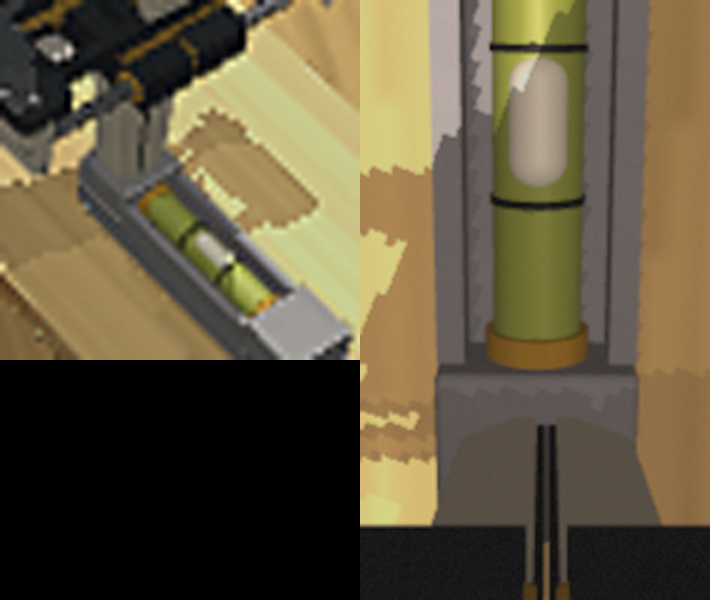

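The bubble hasn't improved: the raw offset is still about -0.8 mm, or -0.4 to -0.6 mm after parallax. The first turn also came up about 5° short, so the grip apparently loses about 5° before the wheel moves. One more trim, at 10°; the outcome stays within ±0.4 mm either way.

{"api": "jog_arm", "payload": {"targets": [[0,0,0.5,0],[0.03,-0.04,2.5,0],[0,0,3,0],[0,0,2.1,0]]}}

```text
clock: 33.55
tool_pos: [0.5273, -0.0504, 0.1932]
ee_rot: [-0.194, 0.981, -0.0, 0.0]
force: [-0.4, 0.0, 0.5]
width: 0.01
```

{"api": "jog_arm", "payload": {"targets": [[-0.22,1.45,0,7.8],[-0.22,1.45,0,7.8],[-0.22,1.45,0,7.8],[-0.22,1.45,0,7.8],[-0.22,1.45,0,7.8],[-0.22,1.45,0,7.8],[-0.22,1.45,0,7.8],[-0.22,1.45,0,7.8],[0,0,0,7.8],[0,0,0,7.8]], "hand": 1}}

```text
clock: 34.55
tool_pos: [0.5094, 0.0661, 0.1913]
ee_rot: [0.77, -0.638, -0.0, 0.0]
force: [-1.0, -0.7, -0.2]
width: 0.82
```

{"api": "jog_arm", "payload": {"targets": [[0,0,0,0],[0,0,0,0]]}}

```text
clock: 34.75
tool_pos: [0.5095, 0.0656, 0.1914]
ee_rot: [0.767, -0.642, -0.0, 0.0]
force: [0.4, -0.1, 0.4]
width: 0.976
```

{"api": "jog_arm", "payload": {"targets": [[0,0,-2.5,0],[0,0,-2.5,0],[0,0,-1.5,0],[0,0,-1.0,0],[0,0,-0.4,0],[0,0,0,0]]}}

```text
clock: 35.35
tool_pos: [0.5097, 0.0656, 0.1127]
ee_rot: [0.768, -0.641, -0.0, -0.0]
force: [0.4, 0.0, 0.3]
width: 1.001
```

{"api": "jog_arm", "payload": {"targets": [[0,0,0,0],[0,0,0,0],[0,0,0,0],[0,0,0,0],[0,0,0,0],[0,0,0,0],[0,0,0,0],[0,0,0,0],[0,0,0,0]], "hand": 0.3}}

```text
clock: 36.25
tool_pos: [0.5096, 0.0659, 0.1126]
ee_rot: [0.768, -0.64, -0.0, -0.0]
force: [-1.6, 4.3, 1.5]
width: 0.458
```

{"api": "jog_arm", "payload": {"targets": [[0,0,0,2.5],[0,0,0,2.5],[0,0,0,2.5],[0,0,0,2.5],[0,0,0,0],[0,0,0,0],[0,0,0,0]]}}

```text
clock: 36.95
tool_pos: [0.5097, 0.0657, 0.1127]
ee_rot: [0.821, -0.571, 0.0, -0.0]
force: [-1.2, 3.1, 2.2]
width: 0.455
```

{"api": "jog_arm", "payload": {"targets": [[0,0,0,0],[0,0,0,0],[0,0,0,0],[0,0,0,0],[0,0,0,0],[0,0,0,0]], "hand": 1}}

```text
clock: 37.55
tool_pos: [0.5096, 0.0655, 0.1125]
ee_rot: [0.821, -0.571, 0.0, 0.0]
force: [-0.7, -0.3, 0.0]
width: 0.92
```

{"api": "jog_arm", "payload": {"targets": [[0,0,2.5,0],[0,0,3,0],[0,0,2.4,0]]}}

```text
clock: 37.85
tool_pos: [0.5097, 0.0656, 0.193]
ee_rot: [0.821, -0.571, 0.0, -0.0]
force: [-0.1, -0.3, 0.1]
width: 1.002
```

{"api": "jog_arm", "payload": {"targets": [[0.22,-1.45,0,-8.5],[0.22,-1.45,0,-8.5],[0.22,-1.45,0,-8.5],[0.22,-1.45,0,-8.5],[0.22,-1.45,0,-8.5],[0.22,-1.45,0,-8.5],[0.22,-1.45,0,-8.5],[0.22,-1.45,0,-8.5],[0,0,0,-8.5],[0,0,0,-8.5]], "hand": 0}}

```text
clock: 38.85
tool_pos: [0.5272, -0.0509, 0.1915]
ee_rot: [-0.216, 0.976, -0.0, -0.0]
force: [-0.2, 0.4, 0.1]
width: 0.188
```

{"api": "jog_arm", "payload": {"targets": [[0,0,0,-3],[0,0,0,0],[0,0,-2,0],[0,0,-2,0],[0,0,-1.5,0],[0,0,-1.2,0],[0,0,-0.7,0],[0,0,0,0],[0,0,0,0]]}}

```text
clock: 39.75
tool_pos: [0.5275, -0.0505, 0.1181]
ee_rot: [-0.194, 0.981, -0.0, 0.0]
force: [1.2, 0.4, -0.1]
width: 0.003
```

{"api": "jog_arm", "payload": {"targets": [[0,0,-0.2,0],[0,0,-0.2,0],[0,0,-0.1,0],[-0.01,0.02,-0.05,0],[0,0,0,0],[0,0,0,0]]}}

```text
clock: 40.35
tool_pos: [0.5273, -0.0503, 0.1124]
ee_rot: [-0.194, 0.981, -0.0, 0.0]
force: [-0.9, 0.2, 4.7]
width: 0.007
```

{"api": "jog_arm", "payload": {"targets": [[0,0,-0.05,0],[-0.01,0.02,-0.05,0],[0,0,0,0],[0,0,0,0]]}}

```text
clock: 40.75
tool_pos: [0.5274, -0.05, 0.1118]
ee_rot: [-0.194, 0.981, -0.0, 0.0]
force: [-1.7, 0.1, 9.9]
width: 0.006
```

{"api": "jog_arm", "payload": {"targets": [[0,0,-0.03,0],[-0.01,0,-0.02,0],[0,0,0,0],[0,0,0,0],[0,0,0,0],[0,0,0,0],[0,0,0,0],[0,0,0,0],[0,0,0,0],[0,0,0,0]]}}

```text
clock: 41.75
tool_pos: [0.5274, -0.05, 0.1117]
ee_rot: [-0.194, 0.981, -0.0, 0.001]
force: [-2.2, 0.9, 12.5]
width: 0.008
```

{"api": "jog_arm", "payload": {"targets": [[0,0,0,0],[0,0,0,0],[0,0,0,0],[0,0,0,0],[0,0,0,0]]}}

```text
clock: 42.25
tool_pos: [0.5274, -0.05, 0.1117]
ee_rot: [-0.194, 0.981, -0.0, 0.001]
force: [-1.9, 0.3, 13.0]
width: 0.007
```

```bash
python3 look.py 13; python3 - <<'E'
from bub import *
im,i=load('w13.png')
print([(v,im[v,314].tolist()) for v in list(range(136,152))+list(range(190,208))])
E
```

```text
42.35 [ 0.52741256 -0.04998789  0.11173488] [-2.53380158e+00 -1.08017137e-02  1.27664265e+01] 0.0021673193630951998
[(136, [60, 121, 123]), (137, [47, 93, 95]), (138, [30, 29, 32]), (139, [29, 31, 33]), (140, [32, 40, 45]), (141, [49, 93, 95]), (142, [58, 121, 122]), (143, [60, 121, 123]), (144, [67, 123, 126]), (145, [101, 133, 142]), (146, [124, 144, 157]), (147, [129, 149, 163]), (148, [131, 152, 166]), (149, [133, 154, 169]), (150, [134, 155, 170]), (151, [135, 157, 172]), (190, [133, 153, 167]), (191, [127, 148, 163]), (192, [124, 145, 157]), (193, [121, 140, 154]), (194, [117, 135, 147]), (195, [100, 126, 135]), (196, [68, 119, 124]), (197, [59, 120, 122]), (198, [57, 120, 121]), (199, [58, 120, 122]), (200, [47, 97, 98]), (201, [30, 31, 32]), (202, [31, 29, 32]), (203, [36, 53, 55]), (204, [49, 94, 97]), (205, [57, 119, 121]), (206, [57, 120, 121]), (207, [57, 119, 121])]
```

View pics/L13.png

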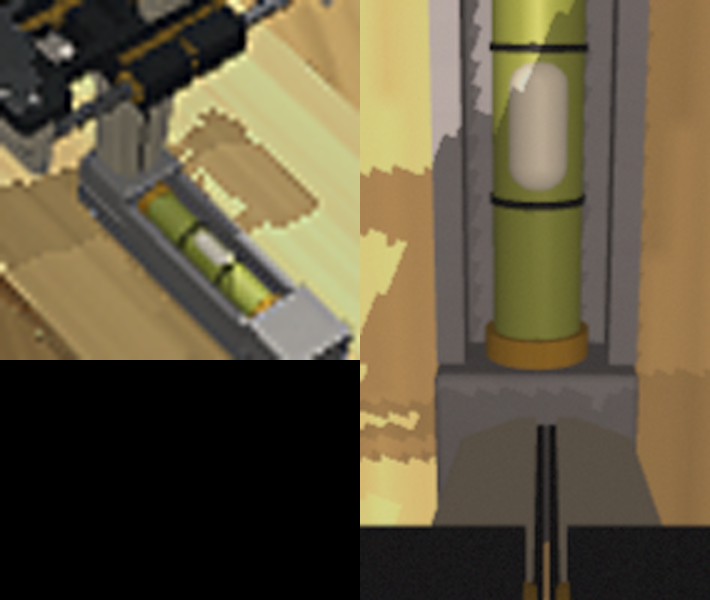

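Bubble mid is at v=170.25 and the lines' mid at 170.45, so it is centred within about 0.3 mm. The push is 13 N and steady. Handing in.

```bash
python3 -c "
from cell import arm
print(arm.hand_in()); s=arm.state(); print(s['clock'],s['force'])"
```

```text
the job is handed in; nothing more can be done
None
the job is handed in; nothing more can be done
```

The bubble is centred with the sprung foot bottomed. I handed in at about 42 s of the 64 s allowed, with the fingertips still pressing the level's near block.

- **Wheel:** I turned it counter-clockwise about 78°, then trimmed it by 5° and by 10°. The 5° trim gave no improvement: the bubble stayed about 0.5 mm away from the wheel side. The 10° trim brought it in.
- **Bubble at the end:** in the wrist picture its middle was at row 170.25 and the midpoint of the two lines at 170.45. That is about -0.1 mm raw, or +0.1 to +0.3 mm with parallax allowed for.
- **Push:** 12.8 N down, steady, with about 2.5 N sideways. About 5 N on that block bottoms the foot.
- **Level and bench:** after the first press the level measured unmoved, to within about 0.02 mm along the shelf. After the last press I judged this only from the picture. I never touched the other things on the bench.
- **What disagreed:** closed fingertips touched the block only at TCP z≈0.113, about 20 mm lower than the stated 19 mm tip length implies. I found the contact from the force reading.

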